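Load a camera's filter changer and take a test exposure

TASK

Fit the loose framed filters into the camera's filter changer, whose four pockets are closed with solid blanking plates: slide its gate fully aside, take out just as many blanks as there are filters and put them in the parts bin, lay each filter flat in a freed pocket, and slide the gate fully shut over them, with every pocket filled. Then take a test exposure by pressing the button on the hand control fully down, keeping it down for at least three seconds without a break, and letting go. Leave the blower, the lens cap and the screwdriver where they are.

Things in the scene. Friction and masses are not known exactly. Their poses are not given: they have to be found in the camera images.
- changer: Fixed filter changer: black bar 64 mm wide (its x, -32 to +32) and 380 mm long (its y, -252 to +128), four pockets in a row along y. Origin at table level under the middle of the pocket row, z up; yaw up to 0.12 rad. Gate rods along x at y = +-121 mm, x = -34 to +124, bushings on them up to 134 mm high; tie bar at x = +124, top 134 mm high, on two posts.
- lens_front (a point): Centre of the front glass of the upright black lens (radius 42 mm) standing on the -y end of the changer at y = -196 mm, 246 mm above the table; below it the gold camera body, 100 x 100 mm and 92 mm high. Keep clear of them.
- pocket0 (a point): Where the centre of a plate lies when seated in pocket 0 (y = -81 mm in the changer's frame): 118 mm above the table, 6 mm above the pocket's floor. Pocket 46 x 46 mm, sides along the changer's x and y, 4 mm deep; pockets 54 mm apart. With the gate open, 50 mm each way from the centre is free above the rim on the x sides; in y the next plate is 12 mm away, so fingers belong on the x sides.
- pocket1 (a point): Where the centre of a plate lies when seated in pocket 1 (y = -27 mm in the changer's frame): 118 mm above the table, 6 mm above the pocket's floor. Pocket 46 x 46 mm, sides along the changer's x and y, 4 mm deep; pockets 54 mm apart. With the gate open, 50 mm each way from the centre is free above the rim on the x sides; in y the next plate is 12 mm away, so fingers belong on the x sides.
- pocket2 (a point): Where the centre of a plate lies when seated in pocket 2 (y = 27 mm in the changer's frame): 118 mm above the table, 6 mm above the pocket's floor. Pocket 46 x 46 mm, sides along the changer's x and y, 4 mm deep; pockets 54 mm apart. With the gate open, 50 mm each way from the centre is free above the rim on the x sides; in y the next plate is 12 mm away, so fingers belong on the x sides.
- pocket3 (a point): Where the centre of a plate lies when seated in pocket 3 (y = 81 mm in the changer's frame): 118 mm above the table, 6 mm above the pocket's floor. Pocket 46 x 46 mm, sides along the changer's x and y, 4 mm deep; pockets 54 mm apart. With the gate open, 50 mm each way from the centre is free above the rim on the x sides; in y the next plate is 12 mm away, so fingers belong on the x sides.
- gate (a joint): Retaining gate, a smoked plate in a black frame sliding along the changer's x: 0 m = shut over the pockets (plate from x = -22 to +32 mm, underside 125.5 mm above the table, 1.5 mm above seated plates); 0.075 m = fully open, toward the changer's +x. Starts 0 to 12 mm open. About 1.5 N of friction, stays where left. A plate not down in its pocket blocks it.
- gate_handle (a point): Centre of the top of the gate's upright aluminium pull: a bar 10 mm thick (changer's x), 70 mm long (y), its top 154.5 mm above the table and standing 25 mm above the plate; it moves with the gate.
- filter0: A framed filter: grey glass in a plain aluminium frame, 42 x 42 mm and 12 mm thick, 60 g, the same on both faces and all four sides. Origin at its very centre; x and y along its sides, z through its thickness. Two to four filters are there; they lie flat on the mat, so their centre is 8 mm above the table.
- filter1: A framed filter: grey glass in a plain aluminium frame, 42 x 42 mm and 12 mm thick, 60 g, the same on both faces and all four sides. Origin at its very centre; x and y along its sides, z through its thickness. Two to four filters are there; they lie flat on the mat, so their centre is 8 mm above the table.
- filter2: A framed filter: grey glass in a plain aluminium frame, 42 x 42 mm and 12 mm thick, 60 g, the same on both faces and all four sides. Origin at its very centre; x and y along its sides, z through its thickness. Two to four filters are there; they lie flat on the mat, so their centre is 8 mm above the table.
- filter3: A framed filter: grey glass in a plain aluminium frame, 42 x 42 mm and 12 mm thick, 60 g, the same on both faces and all four sides. Origin at its very centre; x and y along its sides, z through its thickness. Two to four filters are there; they lie flat on the mat, so their centre is 8 mm above the table.
- blank0: A blanking plate: solid bright aluminium, no glass, 42 x 42 mm and 12 mm thick, 55 g, the same on both faces and all four sides, a shallow round turned spot in the middle. Origin at its very centre; x and y along its sides, z through its thickness. All four are there; each starts seated in a pocket of the changer.
- blank1: A blanking plate: solid bright aluminium, no glass, 42 x 42 mm and 12 mm thick, 55 g, the same on both faces and all four sides, a shallow round turned spot in the middle. Origin at its very centre; x and y along its sides, z through its thickness. All four are there; each starts seated in a pocket of the changer.
- blank2: A blanking plate: solid bright aluminium, no glass, 42 x 42 mm and 12 mm thick, 55 g, the same on both faces and all four sides, a shallow round turned spot in the middle. Origin at its very centre; x and y along its sides, z through its thickness. All four are there; each starts seated in a pocket of the changer.
- blank3: A blanking plate: solid bright aluminium, no glass, 42 x 42 mm and 12 mm thick, 55 g, the same on both faces and all four sides, a shallow round turned spot in the middle. Origin at its very centre; x and y along its sides, z through its thickness. All four are there; each starts seated in a pocket of the changer.
- bin: Fixed shallow grey plastic parts bin, empty at the start, open at the top: 126 mm (x) by 166 mm (y), 30 mm high, walls and floor 3 mm thick. Origin at the centre of its underside. Plates may lie in it anyhow.
- mat: Fixed black rubber mat, 230 x 230 mm, 2 mm thick, on which the filters lie. Origin at the centre of its underside.
- handset: Loose black hand control box without cable, 64 mm (x) by 110 mm (y), 30 mm high, 450 g, on the breadboard. Origin at the centre of its underside.
- release_top (a point): Centre of the top of the round grey exposure button (28 mm across) on the hand control (at its x = 0, y = +12 mm), 52 mm above the table when up; press straight down.
- release (a joint): Travel of the exposure button: 0 m = up, 0.006 m = fully down (spring, about 5 N when fully down); it springs back when let go and counts as pressed beyond 4 mm.
- blower: Loose black rubber air blower, standing, 60 mm across, 125 mm high. Not to be moved. Origin at the centre of its base.
- cap: Loose black lens cap, disc 82 mm across, 12 mm high. Not to be moved. Origin at the centre of its underside.
- driver: Loose screwdriver, 150 mm long, lying on the breadboard. Not to be moved. Origin near the middle of its length.
There are look-alikes about, which are no part of the job. What is shaped like the filter3 but orange is not meant. Leave any yellow look-alike of the filter2 alone.

How it is judged:
On the way, in this order (a step that is already met when the one before it is completed fails the run):
1. the gate is slid fully aside (value of joint gate above 0.068 m), for 0.2 s.
2. every filter lies flat in a pocket and no pocket is empty ((distance between filter0 and pocket0 below 0.0045 m or distance between filter0 and pocket1 below 0.0045 m or distance between filter0 and pocket2 below 0.0045 m or distance between filter0 and pocket3 below 0.0045 m) and (distance between filter1 and pocket0 below 0.0045 m or distance between filter1 and pocket1 below 0.0045 m or distance between filter1 and pocket2 below 0.0045 m or distance between filter1 and pocket3 below 0.0045 m) and (distance between filter2 and pocket0 below 0.0045 m or distance between filter2 and pocket1 below 0.0045 m or distance between filter2 and pocket2 below 0.0045 m or distance between filter2 and pocket3 below 0.0045 m) and (distance between filter3 and pocket0 below 0.0045 m or distance between filter3 and pocket1 below 0.0045 m or distance between filter3 and pocket2 below 0.0045 m or distance between filter3 and pocket3 below 0.0045 m) and distance between any of blank0, blank1, blank2, blank3, filter0, filter1, filter2, filter3 and pocket0 below 0.0045 m and distance between any of blank0, blank1, blank2, blank3, filter0, filter1, filter2, filter3 and pocket1 below 0.0045 m and distance between any of blank0, blank1, blank2, blank3, filter0, filter1, filter2, filter3 and pocket2 below 0.0045 m and distance between any of blank0, blank1, blank2, blank3, filter0, filter1, filter2, filter3 and pocket3 below 0.0045 m), for 0.2 s.
3. the gate is slid fully shut over them (all of step 2 and value of joint gate below 0.006 m), for 0.2 s.
4. with the gate shut, the exposure button is held down for three seconds (all of step 3 and value of joint release above 0.004 m), for 2.9 s.
At the end, for the whole second after the job is handed in: Every filter is seated in a pocket (centre within 4.5 mm), no pocket is empty, the blanks not in pockets are in the bin, all at rest; the gate is shut to within 6 mm; the button is up to within 1.5 mm, having been held beyond 4 mm for 2.9 s with the gate shut (all of step 3 and ((x of blank0 in the frame of bin between -0.062 and 0.062 m and y of blank0 in the frame of bin between -0.082 and 0.082 m and z of blank0 in the frame of bin between 0 and 0.04 m) or distance between blank0 and pocket0 below 0.0045 m or distance between blank0 and pocket1 below 0.0045 m or distance between blank0 and pocket2 below 0.0045 m or distance between blank0 and pocket3 below 0.0045 m) and ((x of blank1 in the frame of bin between -0.062 and 0.062 m and y of blank1 in the frame of bin between -0.082 and 0.082 m and z of blank1 in the frame of bin between 0 and 0.04 m) or distance between blank1 and pocket0 below 0.0045 m or distance between blank1 and pocket1 below 0.0045 m or distance between blank1 and pocket2 below 0.0045 m or distance between blank1 and pocket3 below 0.0045 m) and ((x of blank2 in the frame of bin between -0.062 and 0.062 m and y of blank2 in the frame of bin between -0.082 and 0.082 m and z of blank2 in the frame of bin between 0 and 0.04 m) or distance between blank2 and pocket0 below 0.0045 m or distance between blank2 and pocket1 below 0.0045 m or distance between blank2 and pocket2 below 0.0045 m or distance between blank2 and pocket3 below 0.0045 m) and ((x of blank3 in the frame of bin between -0.062 and 0.062 m and y of blank3 in the frame of bin between -0.082 and 0.082 m and z of blank3 in the frame of bin between 0 and 0.04 m) or distance between blank3 and pocket0 below 0.0045 m or distance between blank3 and pocket1 below 0.0045 m or distance between blank3 and pocket2 below 0.0045 m or distance between blank3 and pocket3 below 0.0045 m) and value of joint release below 0.0015 m and linear speed of each of filter0, filter1, filter2, filter3, blank0, blank1, blank2, blank3 below 0.02 m/s); the robot touches nothing.
It fails at once if the blower is moved more than 40 mm (distance of blower from where it was at the start of the episode above 0.04 m).
It fails at once if the lens cap is moved more than 40 mm (distance of cap from where it was at the start of the episode above 0.04 m).
It fails at once if the screwdriver is moved more than 40 mm (distance of driver from where it was at the start of the episode above 0.04 m).
Of filter0, filter1, filter2, filter3 only 2 to 4 are there at a start; the rules pass over those that are not, and their reading is None.
At some moment in a run one of filter0, filter1, filter2, filter3, handset may be knocked a few centimetres aside while the robot is not near it.
Once in a run the grip may slacken for a moment while it holds something.
It also fails if it takes over 210 s, if anything falls off the work surface, if the arm or the gripper's body presses on something with over 40 N, if the wrist force passes 120 N, or if a joint passes its speed limit or range.

ROBOT

A 6-joint arm with a two-finger parallel gripper is mounted at the origin on the work surface. World frame = base frame: x ahead of the robot, y to its left, z up, the work surface at z = 0. Lengths are in m, angles in rad, forces in N, time in s.
With the tool pointing down it reaches from about 0.375 to 0.925 m from the base axis. Payload 5.7 kg.
Tool frame: the origin (TCP) lies on the mounting face of the last link; the fingertips stand 173 mm ahead of it and the grasp point (between the pads) lies 155 mm ahead of it; z points along the fingers, y is the line along which they close (so a half turn about z gives the same grasp; the last joint's range is limited). The gripper opens to 85 mm and grips with 20 to 120 N. Pads are 22 mm wide; open, the fingers measure 114 mm over their backs; the gripper's body (76 mm by 85 mm) begins 54 mm behind the grasp point. The pads swing forward as they close: fully open they stand 13 mm farther back than shut.
Start: joints at [-1.416, 0.359, 1.51, -0, 1.272, -0.115], TCP at [0.16, -0.578, 0.405] pointing down, gripper open.
Joint ranges: [-2.97, 2.97], [-1.01, 2.36], [0.21, 2.38], [-0.96, 4.11], [0.2, 2.71], [-2.98, 2.98]. Speed limits (rad/s): [2.39, 2.39, 3.14, 3.14, 3.14, 3.14].

INTERFACE

Orientations are given as a unit quaternion [w, x, y, z].
In Python, from bench import robot gives the robot as it stands. The module is installed in compiled form; this text tells all that it offers.
- The arm moves only by the tool move_arm, never from a script. Its arguments are lists of equal length, an entry for each row: "dp": the shift along the tool's x, y, z in cm, a list of three; "angular": the turn, a rotation vector about the tool's x, y, z in rad, a list of three; "jaw": the finger opening in cm, from 0 to 8.54. A call has 1 to 5 rows; each row shifts and turns the commanded pose from where the row before left it, along the tool's axes as they then stand; what a row does not reach is not made up. A row lasts 1/8 s, in which the tool goes at most 62.5 mm and 10.7 degrees, less where a joint would pass 70% of its speed; a pose out of reach is approached as far as the arm can. A call with a gripper value outside its range is refused whole. The fingers move at their own pace and stop on an object; "force" is the grip in N (left out, the last holds). Time passes only in rows, so rows that do not move let the fingers close. It gives the time, the measured TCP pose, the force, the opening and the grip force at its end, in the units of the state.
- robot.read_state(): the state, without advancing time (a new reading comes with each control period).
- robot.capture(name): name is "scene" or "top" or "wrist"; returns the picture (384x512x3 uint8, red, green, blue); there is no depth.
- robot.camera_model(name): a dict with "camera_matrix" (3x3 intrinsics, pixels), "dist_coeffs" ([k1, k2, p1, p2, k3] as OpenCV has them; the pictures are not rectified), "origin" and "rotation" of the camera in the world; the wrist camera has in their place "mount" (4x4, takes a point from camera to tool coordinates, whose origin is the TCP and whose axes are the flange's). Camera axes: x right, y up, looking along -z (the intrinsics and any distortion apply to the point x, -y, -z); pixel columns grow to the right and rows downward; lengths in m; the calibration is good to about 2 mm. A picture is of the moment at which its call begins: read the wrist's pose just before it. camera_model takes no time and is no camera call.
- robot.finish_job(): hands the job in; it is judged then, once.
The state is a dict: "time": time; "joints": joint angles; "qvel": joint speeds; "effort": joint torques, N m; "eef_pos": TCP position; "tool_rot": TCP orientation; "ft_force": force on the tool from outside, world axes, zero at the start; "moment": the same for the moment, N m; "finger_gap": opening from 0.0 (shut) to 1.0 (fully open); "gripper_force": force on a finger pad.
Only numpy, scipy, OpenCV 4.12 (cv2) and the standard library are available. Lean on these libraries where they do the work, as an engineer would, in place of code of your own. Each camera call takes 0.05 s, during which the arm holds its last target. There are 200 camera calls.

## Working session

There is one attempt and no reset: what is moved stays moved. The work goes in short steps, Python scripts to look and compute and a tool call to move; the robot and the scene stay as the last step left them, time stands still between calls to the robot, and variables do not carry over. Pictures are saved under pics/ and viewed, at most 14 in all, crops included, and the job is handed in when it is done.

Besides the shell and the picture viewer there is one more tool, called after "Request:" as name(argument=value, ...) on one line, values as JSON. move_arm: Moves the arm, as the interface text tells. Its arguments: {"type":"object","properties":{"dp":{"type":"array","items":{"type":"array","items":{"type":"number"}}},"angular":{"type":"array","items":{"type":"array","items":{"type":"number"}}},"jaw":{"type":"array","items":{"type":"number"}},"force":{"type":"number"}},"required":["dp","angular","jaw"]}

```bash
mkdir -p pics; cat > h.py <<'E'
import numpy as np, cv2
from bench import robot
from scipy.spatial.transform import Rotation as R
def pose():
    s=robot.read_state(); q=s["tool_rot"]
    return np.array(s["eef_pos"]), R.from_quat([q[1],q[2],q[3],q[0]]).as_matrix()
def cam(name):
    m=robot.camera_model(name); K=np.array(m["camera_matrix"]); d=np.array(m["dist_coeffs"])
    if name=="wrist":
        p,r=pose(); M=np.array(m["mount"]); return K,d,p+r@M[:3,3],r@M[:3,:3]
    return K,d,np.array(m["origin"]),np.array(m["rotation"])
def cast(c,uv,z):
    K,d,o,r=c
    u=cv2.undistortPoints(np.array(uv,float).reshape(-1,1,2),K,d).reshape(-1,2)
    v=np.c_[u[:,0],-u[:,1],-np.ones(len(u))]@r.T
    return o+v*((z-o[2])/v[:,2])[:,None]
def proj(c,P):
    K,d,o,r=c
    x=(np.atleast_2d(P)-o)@r; x=x*[1,-1,-1]
    return cv2.projectPoints(x,np.zeros(3),np.zeros(3),K,d)[0].reshape(-1,2)
def snap(name,fn=None):
    c=cam(name); im=np.array(robot.capture(name))[:,:,::-1].copy()
    if fn: cv2.imwrite("pics/"+fn+".png",im)
    return c,im
E
python3 - <<'E'
from h import *
for n in("top","scene","wrist"):
    c,im=snap(n,n+"0"); print(n,np.round(c[2],3),np.round(c[3],2).tolist(),np.round(c[0],0).tolist(),c[1])
print(robot.read_state()); print(robot.camera_model("wrist")["mount"])
E
```

```text
top [0.427 0.002 1.141] [-0.71, -0.03, 0.03, 0.71] [[348.0, 0.0, 257.0], [0.0, 348.0, 194.0], [0.0, 0.0, 1.0]] [0.01396757 0.         0.         0.         0.        ]
scene [ 0.889 -0.703  1.362] [0.92, 0.28, 0.07, 0.25] [[490.0, 0.0, 251.0], [0.0, 490.0, 197.0], [0.0, 0.0, 1.0]] [-0.03562949  0.          0.          0.          0.        ]
wrist [ 0.24  -0.555  0.372] [[0.27, 0.91, 0.32], [-0.96, 0.25, 0.09], [-0.0, -0.33, 0.95]] [[341.0, 0.0, 254.0], [0.0, 341.0, 194.0], [0.0, 0.0, 1.0]] [0.0300297 0.        0.        0.        0.       ]
{'time': 0.15, 'joints': array([-1.41608324e+00,  3.59369480e-01,  1.51118344e+00, -1.51409918e-05,
        1.27252678e+00, -1.15136273e-01]), 'qvel': array([-8.15872320e-04, -1.89738086e-03, -3.12976538e-03,  6.48520153e-05,
       -2.36965491e-04,  5.90136007e-04]), 'effort': array([ 6.43275052e-04, -5.28027391e+01, -2.78929263e+01,  1.65772889e-05,
        8.34177044e-03, -4.62743196e-05]), 'eef_pos': array([ 0.1598775 , -0.57801897,  0.40402884]), 'tool_rot': array([-7.43234486e-04,  9.90910892e-01,  1.34517850e-01, -2.19453400e-05]), 'ft_force': array([-0.75571022,  0.20331053, -0.08595083]), 'moment': array([0.00031682, 0.01628291, 0.01393383]), 'gripper_force': 0.0, 'finger_gap': 0.9982595476433396}
[[ 1.36349342e-03  9.44940414e-01  3.27239599e-01  8.36476918e-02]
 [ 9.99998936e-01 -1.45789166e-03  4.31756457e-05 -1.42879279e-04]
 [ 5.17878295e-04  3.27239192e-01 -9.44941396e-01  3.16664254e-02]
 [ 0.00000000e+00  0.00000000e+00  0.00000000e+00  1.00000000e+00]]
```

View pics/top0.png

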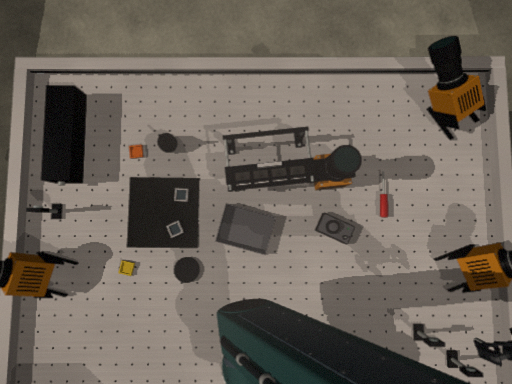

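View pics/scene0.png

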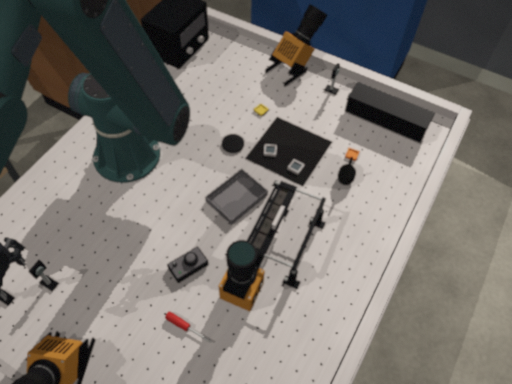

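Top view (scene view agrees): two grey framed filters on the mat at (181,195) and (175,229). Look-alikes are orange at (137,151) and yellow at (128,267), both off the mat. The changer is at about (270,172), with the lens at (345,160). The bin is at (250,228), the handset at (338,228), the lens cap at (187,269), the blower at (167,142) and the driver at (384,200). I choose the two grey ones on the mat and will check them in one crop.

```bash
python3 - <<'E'
from h import *
im=cv2.imread("pics/top0.png"); c=cam("top")
cv2.imwrite("pics/crop1.png",cv2.resize(im[120:300,115:380],None,fx=3,fy=3,interpolation=cv2.INTER_CUBIC))
print("filters",cast(c,[[181,195],[175,229]],.014).round(3).tolist())
print("mat",cast(c,[[130,177],[200,178],[199,248],[128,247]],.002).round(3).tolist())
print("lens",cast(c,[[345,160]],.246).round(3).tolist())
print("bin",cast(c,[[232,203],[286,217],[268,254],[217,240]],.03).round(3).tolist())
print("btn",cast(c,[[333,227]],.052).round(3).tolist())
E
```

```text
Traceback (most recent call last):
  File "h.py", line 15, in cast
    v=np.c_[u[:,0],-u[:,1],-np.ones(len(u))]@r.T
      ~~~~~~~~~~~~~~~~~~~~~~~~~~~~~~~~~~~~~~^~~~
ValueError: matmul: Input operand 1 has a mismatch in its core dimension 0, with gufunc signature (n?,k),(k,m?)->(n?,m?) (size 4 is different from 3)
```

View pics/crop1.png

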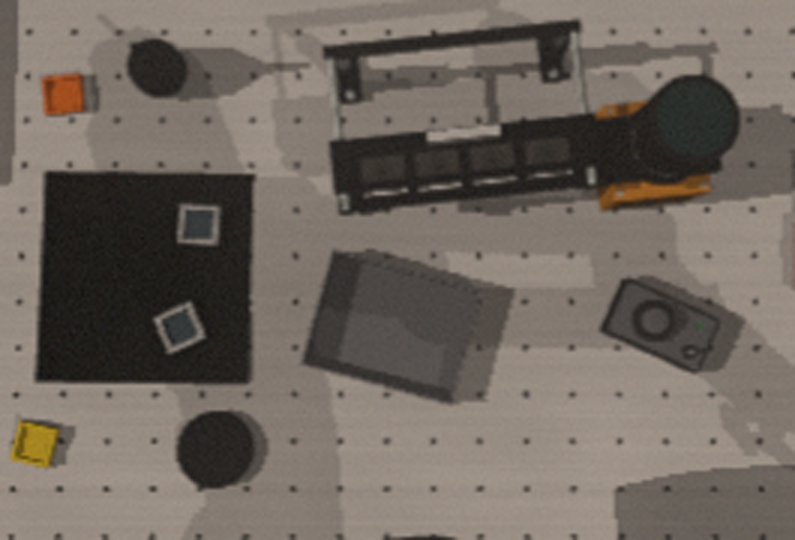

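The crop confirms the two grey-glass filters with aluminium frames at crop (198,224) and (181,328). The gate pull is at (464,133), the tie bar runs (325,50)–(580,26), the button is at (655,320), and the bin corners are visible.

```bash
sed -i 's/np.array(m\["rotation"\])$/rot(m["rotation"])/' h.py; cat >> h.py <<'E'
def rot(q):
    q=np.array(q); return q if q.shape==(3,3) else R.from_quat([q[1],q[2],q[3],q[0]]).as_matrix()
def plan(g,yaw):
    """grasp point g (world), finger-close line at yaw: rows in tool frame from now, z by fingertip/grasp 0.155"""
    p,r=pose(); t=np.array([g[0],g[1],g[2]+.155])
    # tool z down; y axis along yaw
    best=None
    for k in (0,np.pi):
        y=np.array([np.cos(yaw+k),np.sin(yaw+k),0]); z=np.array([0,0,-1.]); T=np.c_[np.cross(y,z),y,z]
        w=R.from_matrix(r.T@T).as_rotvec()
        if best is None or abs(w[2])<abs(best[2]): best=w
    print("dp_cm(tool)",(r.T@(t-p)*100).round(2),"rot",best.round(4))
E
python3 - <<'E'
from h import *
c=cam("top"); f=lambda a:np.array(a)/3+[115,120]
print(c[3].round(3).tolist())
print("filters",cast(c,f([[198,224],[181,328]]),.014).round(3).tolist())
t=cast(c,f([[325,50],[580,26]]),.134); print("tie",t.round(3).tolist()); d=t[0]-t[1]; print("yaw",np.arctan2(-d[0],d[1]))
print("handle",cast(c,f([[427,136],[501,130],[464,133]]),.1545).round(4).tolist())
print("lens",cast(c,f([[691,115]]),.246).round(3).tolist())
print("bin",cast(c,f([[335,251],[513,290],[454,402],[304,363]]),.03).round(3).tolist())
print("btn",cast(c,f([[655,320]]),.052).round(3).tolist())
print("others cap,blower,yel,org",cast(c,f([[215,448],[158,68],[35,444],[64,93]]),.03).round(3).tolist())
p,r=pose();print(p,r.round(3).tolist())
E
```

```text
[[-0.0, 0.996, -0.093], [-1.0, -0.001, -0.004], [-0.004, 0.093, 0.996]]
filters [[0.531, 0.254, 0.014], [0.419, 0.27, 0.014]]
tie [[0.692, 0.105, 0.134], [0.715, -0.146, 0.134]]
yaw 0.09406057808114807
handle [[0.6022, 0.0049, 0.1545], [0.6079, -0.0658, 0.1545], [0.6051, -0.0304, 0.1545]]
lens [[0.604, -0.224, 0.246]]
bin [[0.5, 0.103, 0.03], [0.459, -0.086, 0.03], [0.341, -0.023, 0.03], [0.382, 0.135, 0.03]]
btn [[0.427, -0.231, 0.052]]
others cap,blower,yel,org [[0.294, 0.227, 0.03], [0.699, 0.297, 0.03], [0.298, 0.416, 0.03], [0.672, 0.398, 0.03]]
[ 0.1598775  -0.57801897  0.40402884] [[0.964, 0.267, -0.0], [0.267, -0.964, 0.001], [0.0, -0.001, -1.0]]
```

Request:
move_arm(dp=[[0,0,-0.6],[0,0,-0.6],[0,0,-0.6],[0,0,-0.6],[0,0,-0.6]], angular=[[0,0,-0.174],[0,0,-0.174],[0,0,-0.174],[0,0,-0.174],[0,0,-0.174]], jaw=[8.5,8.5,8.5,8.5,8.5])

```text
time: 0.78
eef_pos: [0.1599, -0.5781, 0.4345]
tool_rot: [-0.0, 0.84, 0.542, 0.0]
ft_force: [-0.4, 0.4, -0.2]
finger_gap: 0.998
gripper_force: 0.0
```

Request:
move_arm(dp=[[0,0,-0.6],[0,0,-0.6],[0,0,-0.6],[4.4,4.1,0],[4.4,4.1,0]], angular=[[0,0,-0.174],[0,0,-0.174],[0,0,-0.174],[0,0,0],[0,0,0]], jaw=[8.5,8.5,8.5,8.5,8.5])

```text
time: 1.4
eef_pos: [0.234, -0.4824, 0.4523]
tool_rot: [-0.0, 0.675, 0.738, 0.0]
ft_force: [1.0, 0.0, 0.3]
finger_gap: 0.993
gripper_force: 0.0
```

Request:
move_arm(dp=[[4.4,4.1,0],[4.4,4.1,0],[4.4,4.1,0],[4.4,4.1,0],[4.4,4.1,0]], angular=[[0,0,0],[0,0,0],[0,0,0],[0,0,0],[0,0,0]], jaw=[8.5,8.5,8.5,8.5,8.5])

```text
time: 2.02
eef_pos: [0.4185, -0.2437, 0.4527]
tool_rot: [0.0, 0.674, 0.738, 0.0]
ft_force: [0.8, -1.3, -0.5]
finger_gap: 0.994
gripper_force: 0.0
```

Request:
move_arm(dp=[[4.4,4.1,0],[4.4,4.1,0],[4.4,4.1,0],[4.4,4.1,0],[4.4,4.1,0]], angular=[[0,0,0],[0,0,0],[0,0,0],[0,0,0],[0,0,0]], jaw=[8.5,8.5,8.5,8.5,8.5])

```text
time: 2.65
eef_pos: [0.6028, -0.006, 0.4525]
tool_rot: [-0.0, 0.674, 0.739, -0.0]
ft_force: [0.9, -0.8, 0.5]
finger_gap: 0.994
gripper_force: 0.0
```

Request:
move_arm(dp=[[0,0,0],[0,0,0]], angular=[[0,0,0],[0,0,0]], jaw=[2.6,2.6])

```text
time: 2.9
eef_pos: [0.6016, -0.0077, 0.4521]
tool_rot: [-0.0, 0.674, 0.739, -0.001]
ft_force: [0.3, 0.7, 0.3]
finger_gap: 0.602
gripper_force: 0.0
```

```bash
python3 - <<'E'
from h import *
c,im=snap("wrist","w1"); print(pose())
print("px of guesses O,h",proj(c,[[.580,-.032,.118],[.605,-.03,.1545]]))
E
```

```text
(array([ 0.60127386, -0.00831477,  0.45233455]), array([[-9.06214148e-02,  9.95884529e-01, -1.32782073e-03],
       [ 9.95885406e-01,  9.06211552e-02, -2.54503223e-04],
       [-1.33127174e-04, -1.34542073e-03, -9.99999086e-01]]))
px of guesses O,h [[229.99113678 195.75967716]
 [256.90672575 210.6064918 ]]
```

View pics/w1.png

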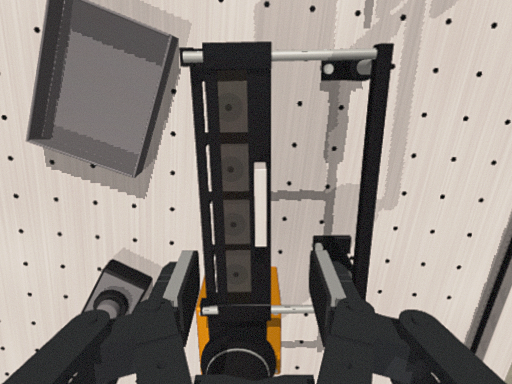

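The wrist view shows the aluminium pull at (254–268, 163–247) and four blanks under the smoked gate, with turned spots at (231,104), (232,168), (234,224) and (236,274). The bin is at the upper left and the tie bar at the right.

```bash
python3 - <<'E'
from h import *
im=cv2.imread("pics/w1.png"); c=cam("wrist")
m=(im.min(2)>130).astype(np.uint8); m[:,:250]=0; m[:,272:]=0; m[:158]=0; m[255:]=0
n,l,s,ce=cv2.connectedComponentsWithStats(m); print(s,ce)
i=1+s[1:,4].argmax(); r=cv2.minAreaRect(cv2.findContours((l==i).astype(np.uint8),0,1)[0][0]); print(r)
P=cast(c,cv2.boxPoints(r),.1545); print(P.round(4).tolist(),P.mean(0))
S=cast(c,[[231,104],[232,168],[234,224],[236,274]],.124); print("spots",S.round(4).tolist())
d=S[0]-S[3]; print("yaw",np.arctan2(-d[0],d[1]),"O",S.mean(0), np.linalg.norm(d))
plan([*P.mean(0)[:2],.156],.092)
E
```

```text
[[     0      0    512    384 195533]
 [   271    158      1     33     33]
 [   254    162     13     85    988]
 [   271    201      1     54     54]] [[255.47049347 191.43012177]
 [271.         174.        ]
 [259.97469636 203.94635628]
 [271.         227.5       ]]
((260.14013671875, 204.0072021484375), (84.1231689453125, 11.917616844177246), 88.85424041748047)
[[0.5979, 0.0106, 0.1545], [0.6074, 0.0117, 0.1545], [0.6166, -0.0629, 0.1545], [0.6063, -0.0641, 0.1545]] [ 0.60706192 -0.02614981  0.1545    ]
spots [[0.5752, 0.0513, 0.124], [0.58, -0.004, 0.124], [0.5858, -0.0585, 0.124], [0.5918, -0.1128, 0.124]]
yaw 0.1004899002101044 O [ 0.58318003 -0.03099436  0.124     ] 0.1649500644298613
dp_cm(tool) [-1.83  0.43 14.13] rot [-0.0013  0.0001 -0.0013]
```

Request:
move_arm(dp=[[-1.8,0.4,2],[0,0,3],[0,0,3],[0,0,3],[0,0,3]], angular=[[0,0,0],[0,0,0],[0,0,0],[0,0,0],[0,0,0]], jaw=[2.6,2.6,2.6,2.6,2.6])

```text
time: 3.58
eef_pos: [0.6066, -0.027, 0.3122]
tool_rot: [0.0, 0.675, 0.738, -0.0]
ft_force: [-0.1, -0.6, -0.4]
finger_gap: 0.302
gripper_force: 0.0
```

Request:
move_arm(dp=[[0,1.5,0],[0,1.5,0],[0,1.5,0],[0,1.0,0],[0,0,0]], angular=[[0,0,0],[0,0,0],[0,0,0],[0,0,0],[0,0,0]], jaw=[2.6,2.6,2.6,2.6,2.6])

```text
time: 4.2
eef_pos: [0.6639, -0.0202, 0.3136]
tool_rot: [0.001, 0.674, 0.739, 0.001]
ft_force: [-0.2, -0.9, -1.4]
finger_gap: 0.308
gripper_force: 0.0
```

Request:
move_arm(dp=[[0,0.6,0],[0,0.6,0],[0,0.6,0],[0,0.6,0],[0,0,0]], angular=[[0,0,0],[0,0,0],[0,0,0],[0,0,0],[0,0,0]], jaw=[2.6,2.6,2.6,2.6,2.6])

```text
time: 4.82
eef_pos: [0.6866, -0.018, 0.3126]
tool_rot: [0.0, 0.674, 0.739, 0.0]
ft_force: [-1.4, 0.6, -0.2]
finger_gap: 0.304
gripper_force: 0.3
```

Request:
move_arm(dp=[[0,0.3,0],[0,0.2,0],[0,0,0]], angular=[[0,0,0],[0,0,0],[0,0,0]], jaw=[2.6,2.6,2.6])

```text
time: 5.2
eef_pos: [0.6884, -0.0179, 0.3124]
tool_rot: [-0.003, 0.674, 0.739, -0.003]
ft_force: [-11.8, -0.6, 8.0]
finger_gap: 0.305
gripper_force: 6.2
```

```bash
python3 - <<'E'
from h import *
c,im=snap("top","top1"); f=im[120:190,215:320]; cv2.imwrite("pics/crop2.png",cv2.resize(f,None,fx=6,fy=6,interpolation=cv2.INTER_CUBIC)); print(robot.read_state()["ft_force"])
E
```

```text
[-12.76087072  -1.9841839    8.21968661]
```

View pics/crop2.png

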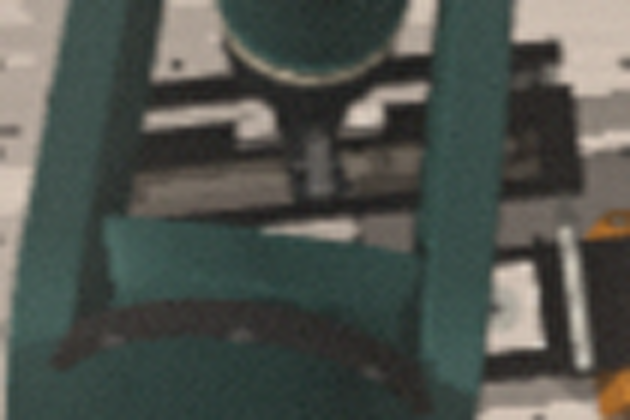

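The top crop is mostly the arm, but the gate frame now sits out by the tie bar and a bare blank shows at (515,305). The 12 N resistance says the gate is at its open stop.

Request:
move_arm(dp=[[0,-0.8,0],[0,0,-3],[0,0,-4],[0,0,-3],[1,-5,0]], angular=[[0,0,0],[0,0,0],[0,0,0],[0,0,0],[0,0,0]], jaw=[2.6,2.6,2.6,7,7])

```text
time: 5.88
eef_pos: [0.636, -0.0137, 0.4163]
tool_rot: [0.005, 0.674, 0.738, 0.003]
ft_force: [0.3, 0.3, -0.3]
finger_gap: 0.717
gripper_force: 0.0
```

Request:
move_arm(dp=[[1,-4.5,0],[0,0,0],[0,0,0],[0,0,0]], angular=[[0,0,0],[0,0,0],[0,0,0],[0,0,0]], jaw=[7,7,7,7])

```text
time: 6.38
eef_pos: [0.5882, -0.0074, 0.4129]
tool_rot: [0.001, 0.674, 0.738, 0.001]
ft_force: [-0.7, 0.7, 0.3]
finger_gap: 0.819
gripper_force: 0.0
```

```bash
python3 - <<'E'
from h import *
c,im=snap("wrist","w2"); print(pose()[0])
m=(im.min(2)>110).astype(np.uint8)
n,l,s,ce=cv2.connectedComponentsWithStats(m)
for i in range(1,n):
    if 400<s[i,4]<20000:
        r=cv2.minAreaRect(cv2.findContours((l==i).astype(np.uint8),0,1)[0][0]); print(s[i].tolist(),np.round(r[0],1),np.round(r[1],1),round(r[2],1),cast(c,[r[0]],.124).round(4)[0])
E
```

```text
[ 0.58808059 -0.00736373  0.41278192]
[361, 76, 44, 209, 2946] [377.1 178.3] [ 28.8 209.6] 6.9 [0.6834 0.0096 0.124 ]
[211, 83, 59, 60, 3305] [240.6 112.6] [58.6 58.1] 88.7 [0.5729 0.05   0.124 ]
[332, 94, 15, 109, 705] [340. 148.] [ 11.4 108.1] 3.4 [0.6503 0.0307 0.124 ]
[215, 155, 55, 54, 2849] [242.  181.5] [53. 54.] 90.0 [ 0.5781 -0.0027  0.124 ]
[219, 217, 51, 50, 2426] [244.  241.5] [49. 50.] 90.0 [ 0.5841 -0.055   0.124 ]
[339, 255, 38, 60, 751] [358.7 282.5] [64.7 17.9] 69.2 [ 0.6871 -0.0854  0.124 ]
[223, 272, 48, 47, 2145] [246.5 295. ] [46. 47.] 90.0 [ 0.5906 -0.1073  0.124 ]
```

View pics/w2.png

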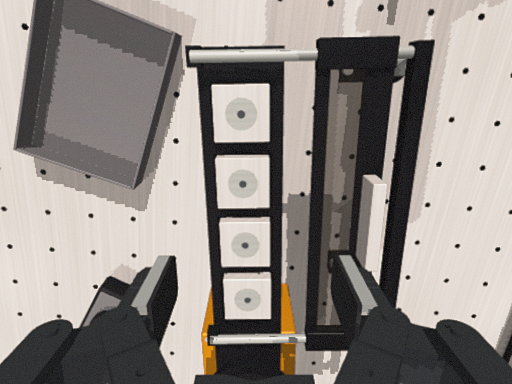

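The view shows the gate fully aside and four bare blanks with dark centre dots near (241,114), (243,184), (245,245) and (248,300). The bin is at the upper left.

```bash
python3 - <<'E'
from h import *
im=cv2.imread("pics/w2.png"); c=cam("wrist"); g=255-im.min(2).astype(float)
S=[]
for u,v in [(241,114),(243,184),(245,245),(248,300)]:
    w=g[v-6:v+7,u-6:u+7]; w=np.clip(w-(w.max()+np.median(w))/2,0,None); yy,xx=np.mgrid[v-6:v+7,u-6:u+7]
    S.append([(w*xx).sum()/w.sum(),(w*yy).sum()/w.sum()])
P=cast(c,S,.124); print(np.round(S,1).tolist(),P.round(4).tolist())
d=P[0]-P[3]; print("yaw",np.arctan2(-d[0],d[1]),"O",P.mean(0),np.linalg.norm(d)/3)
plan([*P[0][:2],.16],np.arctan2(-d[0],d[1])); 
Q=cast(c,[[38,0],[180,35],[134,187],[17,148]],.03); print("bin",Q.round(3).tolist())
E
```

```text
[[240.7, 114.0], [242.5, 183.8], [244.7, 245.1], [247.1, 299.8]] [[0.5728, 0.0492, 0.124], [0.5784, -0.0044, 0.124], [0.5847, -0.0581, 0.124], [0.5914, -0.112, 0.124]]
yaw 0.11494312010540708 O [ 0.58180879 -0.03134823  0.124     ] 0.05409574997646752
dp_cm(tool) [ 5.77 -1.02  9.78] rot [ 0.0014  0.0002 -0.024 ]
bin [[0.382, 0.121, 0.03], [0.508, 0.105, 0.03], [0.462, -0.048, 0.03], [0.345, -0.017, 0.03]]
```

Request:
move_arm(dp=[[5.8,-1.0,0],[0,0,4],[0,0,4],[0,0,3.3],[0,0,0]], angular=[[0,0,-0.021],[0,0,0],[0,0,0],[0,0,0],[0,0,0]], jaw=[5.2,5.2,5.2,5.2,5.2])

```text
time: 7.05
eef_pos: [0.5711, 0.0497, 0.2971]
tool_rot: [-0.002, 0.666, 0.746, -0.002]
ft_force: [-0.7, -0.2, 0.5]
finger_gap: 0.608
gripper_force: 0.0
```

```bash
python3 - <<'E'
from h import *
c,im=snap("wrist","w3"); print(pose()[0]); print(proj(c,[.5727,.0492,.124]))
cv2.imwrite("pics/w3c.png",cv2.resize(im[150:384,100:412],None,fx=2.5,fy=2.5))
E
```

```text
[0.5719185  0.04969054 0.2989605 ]
[[260.63918822 266.47156362]]
```

View pics/w3c.png

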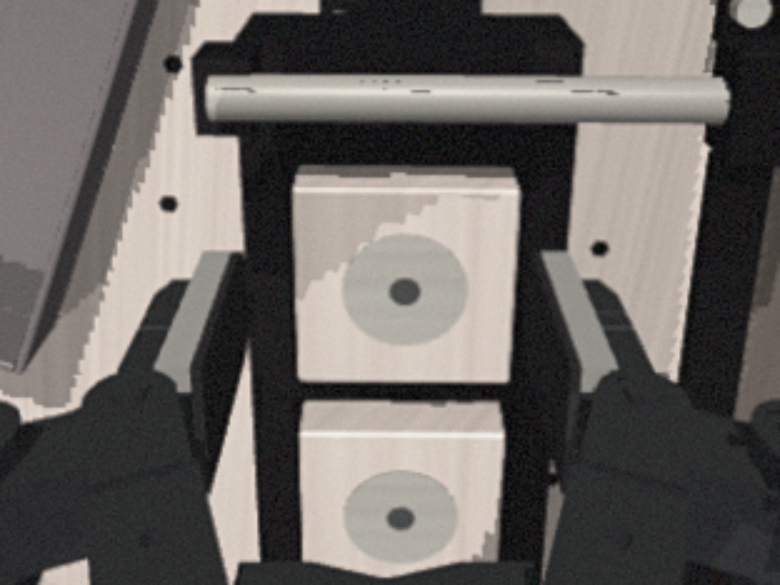

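The view shows the blank centred between the open pads, with its dot at crop (404,291), within 1–2 mm of the prediction. Next I probe down to the rim.

Request:
move_arm(dp=[[0,0.1,0.9],[0,0,0]], angular=[[0,0,0],[0,0,0]], jaw=[5.2,5.2])

```text
time: 7.35
eef_pos: [0.573, 0.0498, 0.2913]
tool_rot: [0.0, 0.666, 0.746, 0.0]
ft_force: [0.6, -0.3, -0.0]
finger_gap: 0.608
gripper_force: 0.0
```

Request:
move_arm(dp=[[0,0,0.2],[0,0,0]], angular=[[0,0,0],[0,0,0]], jaw=[5.2,5.2])

```text
time: 7.6
eef_pos: [0.5726, 0.0498, 0.2891]
tool_rot: [0.0, 0.666, 0.746, 0.0]
ft_force: [-0.1, 0.5, -0.1]
finger_gap: 0.607
gripper_force: 0.0
```

Request:
move_arm(dp=[[0,0,0.2],[0,0,0]], angular=[[0,0,0],[0,0,0]], jaw=[5.2,5.2])

```text
time: 7.85
eef_pos: [0.5724, 0.0498, 0.2866]
tool_rot: [-0.0, 0.666, 0.746, -0.0]
ft_force: [0.3, -0.5, -0.6]
finger_gap: 0.611
gripper_force: 0.0
```

Request:
move_arm(dp=[[0,0,0.15],[0,0,0]], angular=[[0,0,0],[0,0,0]], jaw=[5.2,5.2])

```text
time: 8.1
eef_pos: [0.5726, 0.0499, 0.2861]
tool_rot: [0.0, 0.666, 0.746, 0.0]
ft_force: [-1.8, 1.3, 7.3]
finger_gap: 0.608
gripper_force: 3.6
```

Request:
move_arm(dp=[[0,0,0.15],[0,0,0]], angular=[[0,0,0],[0,0,0]], jaw=[5.2,5.2])

```text
time: 8.35
eef_pos: [0.5725, 0.0499, 0.286]
tool_rot: [0.0, 0.666, 0.746, 0.0]
ft_force: [-6.4, -0.2, 19.2]
finger_gap: 0.61
gripper_force: 9.7
```

Request:
move_arm(dp=[[0,0,0.1],[0,0,0]], angular=[[0,0,0],[0,0,0]], jaw=[5.2,5.2])

```text
time: 8.6
eef_pos: [0.5725, 0.0499, 0.2859]
tool_rot: [0.001, 0.666, 0.746, 0.0]
ft_force: [-7.9, -0.5, 27.7]
finger_gap: 0.612
gripper_force: 13.7
```

Rim contact comes at TCP z 0.286. I raise about 2.5 mm and grip.

Request:
move_arm(dp=[[0,0,-0.55],[0,0,0],[0,0,0],[0,0,0],[0,0,0]], angular=[[0,0,0],[0,0,0],[0,0,0],[0,0,0],[0,0,0]], jaw=[5.2,3.5,3.5,3.5,3.5], force=50)

```text
time: 9.22
eef_pos: [0.5729, 0.0498, 0.2894]
tool_rot: [0.001, 0.666, 0.746, 0.0]
ft_force: [-3.1, 0.6, 13.5]
finger_gap: 0.47
gripper_force: 49.6
```

```bash
cat >> h.py <<'E'
def spot(im,u0=261,v0=266,k=14):
    """dark dot of the blank near a pixel"""
    g=255-im.min(2).astype(float); w=g[v0-k:v0+k+1,u0-k:u0+k+1]; w=np.clip(w-(w.max()*.7+np.median(w)*.3),0,None)
    yy,xx=np.mgrid[v0-k:v0+k+1,u0-k:u0+k+1]; return (w*xx).sum()/w.sum(),(w*yy).sum()/w.sum()
E
python3 - <<'E'
from h import *
c,im=snap("wrist","w4"); print(pose(),robot.read_state()["finger_gap"]); s=spot(im); print(s); P=cast(c,[s],.124)[0]; print(P)
p,r=pose(); print("in tool",r.T@(P-p))
E
```

```text
(array([0.5729472 , 0.04986448, 0.28942302]), array([[-1.11906434e-01,  9.93717762e-01,  1.39977655e-03],
       [ 9.93718739e-01,  1.11906515e-01,  2.06689223e-05],
       [-1.36105040e-04,  1.39329717e-03, -9.99999020e-01]])) 0.47609887134777906
(np.float64(253.86180327868854), np.float64(274.8830601092896))
[0.57253107 0.04923356 0.124     ]
in tool [-0.00055787 -0.00071461  0.16542226]
```

Request:
move_arm(dp=[[0,0,-1],[0,0,-3],[1.4,-4.4,0],[1.4,-4.4,0],[1.4,-4.5,0]], angular=[[0,0,0],[0,0,0],[0,0,0],[0,0,0],[0,0,0]], jaw=[3.5,3.5,3.5,3.5,3.5])

```text
time: 9.9
eef_pos: [0.4343, 0.0769, 0.3281]
tool_rot: [-0.0, 0.667, 0.745, -0.0]
ft_force: [-1.1, 0.2, -1.1]
finger_gap: 0.472
gripper_force: 51.1
```

```bash
python3 - <<'E'
from h import *
c,im=snap("wrist","w5"); s=robot.read_state(); print(pose()[0],s["finger_gap"],s["gripper_force"]); print(spot(im,254,275))
cv2.imwrite("pics/w5c.png",im)
E
```

```text
[0.42714612 0.07769964 0.32679294] 0.46834817737428713 51.07184171676636
(np.float64(253.82939438700149), np.float64(274.870753323486))
```

View pics/w5c.png

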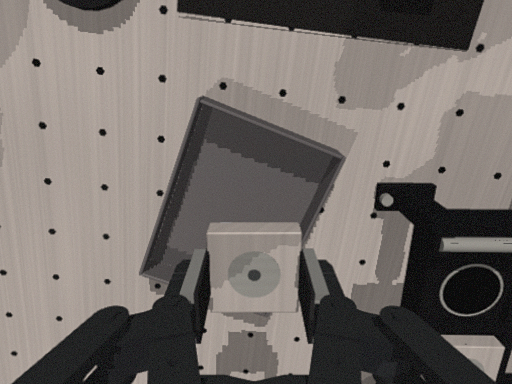

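The blank is held squarely, with its dot at (254,275). Bin rim corners are at (203,98), (343,157) and (143,273).

```bash
python3 - <<'E'
from h import *
c=cam("wrist"); Q=cast(c,[[203,98],[343,157],[143,273]],.03); print(Q.round(3).tolist()); ce=(Q[1]+Q[2])/2; e=(Q[0]-Q[2])
e/=np.linalg.norm(e); print("centre",ce,"long axis",e, np.linalg.norm(Q[0]-Q[2]),np.linalg.norm(Q[0]-Q[1]))
for s in(.035,-.035): print(s,ce+s*e); plan([*(ce+s*e)[:2],.037],.112)
E
```

```text
[[0.378, 0.142, 0.03], [0.491, 0.109, 0.03], [0.334, -0.015, 0.03]]
centre [0.41237429 0.04699491 0.03      ] long axis [0.26646634 0.96384422 0.        ] 0.16278221694280734 0.11738078873711368
0.035 [0.42170061 0.08072946 0.03      ]
dp_cm(tool) [ 0.34 -0.37 13.48] rot [-0.0104 -0.0018  0.0004]
-0.035 [0.40304796 0.01326036 0.03      ]
dp_cm(tool) [-6.16 -2.98 13.5 ] rot [-0.0104 -0.0018  0.0004]
```

Request:
move_arm(dp=[[0.3,0.2,3.5],[0,0,3.5],[0,0,3.5],[0,0,2.8],[0,0,0]], angular=[[0,0,0],[0,0,0],[0,0,0],[0,0,0],[0,0,0]], jaw=[3.5,3.5,3.5,3.5,3.5])

```text
time: 10.58
eef_pos: [0.4366, 0.0799, 0.1937]
tool_rot: [-0.002, 0.666, 0.746, -0.002]
ft_force: [1.3, -0.1, 0.1]
finger_gap: 0.471
gripper_force: 51.1
```

Request:
move_arm(dp=[[0,0,0],[0,0,0],[0,0,-4],[0,0,-5],[0,0,-4.5]], angular=[[0,0,0],[0,0,0],[0,0,0],[0,0,0],[0,0,0]], jaw=[5.5,5.5,5.5,5.2,5.2])

```text
time: 11.2
eef_pos: [0.4373, 0.0799, 0.333]
tool_rot: [0.001, 0.666, 0.746, 0.001]
ft_force: [1.6, 0.0, 0.7]
finger_gap: 0.607
gripper_force: 0.0
```

```bash
python3 - <<'E'
from h import *
a=np.array([-np.sin(.112),np.cos(.112)]); p2=np.array([.5818,-.0313])+.027*a; print(p2); plan([p2[0],p2[1],.145],.112)
E
```

```text
[ 0.57878232 -0.00446917]
dp_cm(tool) [-9.97 13.11  3.33] rot [ 0.0024  0.0001 -0.    ]
```

Request:
move_arm(dp=[[-3.3,4.4,0],[-3.3,4.4,0],[-3.4,4.3,0],[0,0,0],[0,0,3]], angular=[[0,0,0],[0,0,0],[0,0,0],[0,0,0],[0,0,0]], jaw=[5.2,5.2,5.2,5.2,5.2])

```text
time: 11.82
eef_pos: [0.5798, -0.0051, 0.3027]
tool_rot: [0.002, 0.667, 0.745, 0.002]
ft_force: [0.3, -0.0, -0.5]
finger_gap: 0.611
gripper_force: 0.0
```

```bash
python3 - <<'E'
from h import *
p,r=pose(); c,im=snap("wrist","w6"); s=spot(im,258,270,16); P=cast(c,[s],.124)[0]; print(p,s,P,r.T@(P-p)); plan([.5788,-.0045,.136],.112)
E
```

```text
[ 0.5798209  -0.00511601  0.30272724] (np.float64(251.02495900892697), np.float64(257.30132993259247)) [ 0.57868157 -0.00459439  0.124     ] [ 0.00084304 -0.00210837  0.17871721]
dp_cm(tool) [-0.01  0.17  0.67] rot [-0.0028 -0.001  -0.0004]
```

Request:
move_arm(dp=[[0,0,0.6],[0,0,0.55],[0,0,0],[0,0,0]], angular=[[0,0,0],[0,0,0],[0,0,0],[0,0,0]], jaw=[5.2,5.2,5.2,5.2])

```text
time: 12.38
eef_pos: [0.5789, -0.0047, 0.2893]
tool_rot: [0.0, 0.666, 0.746, 0.0]
ft_force: [0.7, 0.5, -0.3]
finger_gap: 0.61
gripper_force: 0.0
```

```bash
python3 - <<'E'
from h import *
p,r=pose(); c,im=snap("wrist","w7"); s=spot(im,255,272,16); P=cast(c,[s],.124)[0]; print(p,s,P,r.T@(P-p))
E
```

```text
[ 0.57885198 -0.0047323   0.2893193 ] (np.float64(254.81227403780144), np.float64(273.3112901011395)) [ 0.57867905 -0.00443858  0.124     ] [ 0.00032871 -0.00028956  0.16531907]
```

Request:
move_arm(dp=[[0,0,0],[0,0,0],[0,0,0],[0,0,0],[0,0,0]], angular=[[0,0,0],[0,0,0],[0,0,0],[0,0,0],[0,0,0]], jaw=[3.5,3.5,3.5,3.5,3.5])

```text
time: 13.05
eef_pos: [0.5789, -0.0048, 0.2895]
tool_rot: [0.0, 0.666, 0.746, 0.0]
ft_force: [-1.4, 0.8, 6.1]
finger_gap: 0.473
gripper_force: 50.6
```

```bash
python3 - <<'E'
from h import *
p,r=pose(); c,im=snap("wrist","w8"); s=spot(im,255,272,16); P=cast(c,[s],.124)[0]; print(p,s,P,r.T@(P-p))
E
```

```text
[ 0.57894477 -0.00481672  0.28950644] (np.float64(253.88857715430862), np.float64(272.9821643286573)) [ 0.57837402 -0.0045132   0.124     ] [ 0.00038058 -0.00070585  0.16550576]
```

Request:
move_arm(dp=[[0,0,-1],[0,0,-3],[0.9,-4.3,0],[0.9,-4.3,0],[0.9,-4.3,0]], angular=[[0,0,0],[0,0,0],[0,0,0],[0,0,0],[0,0,0]], jaw=[3.5,3.5,3.5,3.5,3.5])

```text
time: 13.72
eef_pos: [0.4462, 0.0077, 0.3292]
tool_rot: [0.0, 0.666, 0.746, 0.0]
ft_force: [-0.2, -0.0, -0.2]
finger_gap: 0.47
gripper_force: 50.7
```

Request:
move_arm(dp=[[0.9,-4.0,2],[0,0,3.5],[0,0,3.5],[0,0,3.5],[0,0,1]], angular=[[0,0,0],[0,0,0],[0,0,0],[0,0,0],[0,0,0]], jaw=[3.5,3.5,3.5,3.5,3.5])

```text
time: 14.35
eef_pos: [0.4063, 0.0121, 0.1927]
tool_rot: [-0.001, 0.666, 0.746, -0.001]
ft_force: [-0.5, 0.9, 0.4]
finger_gap: 0.47
gripper_force: 50.7
```

```bash
python3 - <<'E'
from h import *
p,r=pose(); c,im=snap("wrist","w9"); s=robot.read_state(); print(p,s["finger_gap"],s["gripper_force"],spot(im,254,273,16))
E
```

```text
[0.40628052 0.01212059 0.1926666 ] 0.4698842138162033 50.72072088718414 (np.float64(253.94946759401736), np.float64(273.0))
```

View pics/w9.png

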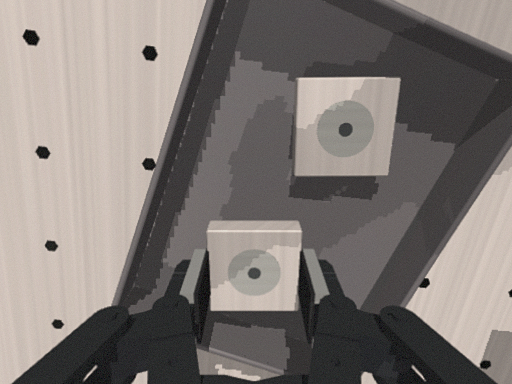

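The first blank lies in the bin at (345,128). The second is held over the bin floor, well inside the walls, so I release it and go look at the filters.

Request:
move_arm(dp=[[0,0,0],[0,0,0],[0,0,-5],[0,0,-5],[0,0,-5]], angular=[[0,0,0],[0,0,0],[0,0,0],[0,0,0],[0,0,0]], jaw=[5.5,5.5,5.5,5.5,5.5])

```text
time: 15.02
eef_pos: [0.4064, 0.0121, 0.3464]
tool_rot: [0.001, 0.666, 0.746, 0.001]
ft_force: [1.0, 0.3, 0.1]
finger_gap: 0.643
gripper_force: 0.0
```

Request:
move_arm(dp=[[4.5,2.2,0],[4.5,2.3,0],[4.5,2.3,0],[4.5,2.3,0],[0,0,0]], angular=[[0,0,0],[0,0,0],[0,0,0],[0,0,0],[0,0,0]], jaw=[5.5,5.5,5.5,5.5,5.5])

```text
time: 15.65
eef_pos: [0.4782, 0.2039, 0.3452]
tool_rot: [0.001, 0.665, 0.747, 0.002]
ft_force: [-0.1, -1.3, 0.4]
finger_gap: 0.65
gripper_force: 0.0
```

Request:
move_arm(dp=[[0,0,0],[0,0,0],[0,0,0]], angular=[[0,0,0],[0,0,0],[0,0,0]], jaw=[5.5,5.5,5.5])

```text
time: 16.02
eef_pos: [0.4767, 0.2001, 0.344]
tool_rot: [-0.0, 0.667, 0.745, -0.0]
ft_force: [-0.5, 1.0, 0.4]
finger_gap: 0.644
gripper_force: 0.0
```

```bash
cat >> h.py <<'E'
def filters(c,im,z=.014):
    """bright frames on the black mat, top-face outline"""
    m=cv2.morphologyEx((im.min(2)>95).astype(np.uint8),cv2.MORPH_CLOSE,np.ones((3,3)))
    cs,h=cv2.findContours(m,cv2.RETR_CCOMP,cv2.CHAIN_APPROX_NONE); out=[]
    for i,k in enumerate(cs):
        if h[0][i][3]>=0: # inner hole = glass
            a=cv2.contourArea(k)
            W=cast(c,k.reshape(-1,2).astype(float),z)[:,:2]; (x,y),(w,hh),an=cv2.minAreaRect((W*1e3).astype(np.float32))
            if 22<min(w,hh) and max(w,hh)<40: out.append((round(x/1e3,4),round(y/1e3,4),round(w,1),round(hh,1),round(np.deg2rad(an),3),cv2.minAreaRect(k)[0]))
    return out
E
python3 - <<'E'
from h import *
p,r=pose(); c,im=snap("wrist","w10"); print(p)
for f in filters(c,im): print(f)
E
```

```text
[0.47671992 0.20014413 0.3439545 ]
(0.4212, 0.2731, 32.6, 32.5, np.float64(0.43), (197.80287170410156, 82.3783187866211))
(0.571, 0.2739, 32.3, 32.1, np.float64(1.518), (376.131103515625, 102.42288208007812))
```

View pics/w10.png

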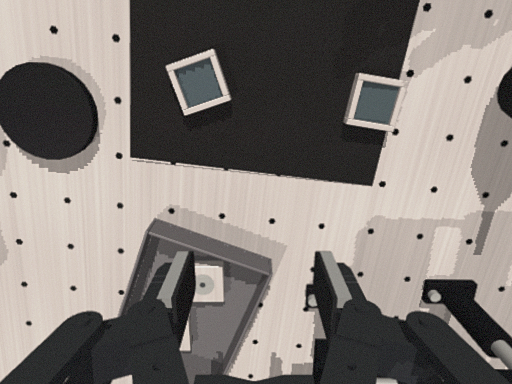

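Two filters on the mat at (198,82) and (376,102). The second has been knocked about 4 cm to the mat's edge. The cap is at the left, and the blanks are in the bin. I take the left filter first.

Request:
move_arm(dp=[[0,0,1],[0,0,1],[0,0,1],[4.5,-1,3],[4.5,-1,3]], angular=[[0,0,-0.106],[0,0,-0.106],[0,0,-0.106],[0,0,0],[0,0,0]], jaw=[5.5,5.5,5.5,5.5,5.5])

```text
time: 16.7
eef_pos: [0.4214, 0.2747, 0.2534]
tool_rot: [0.0, 0.541, 0.841, 0.001]
ft_force: [-0.4, -0.1, -0.0]
finger_gap: 0.643
gripper_force: 0.0
```

Request:
move_arm(dp=[[0,0,2.5],[0,0,0],[0,0,0],[0,0,0]], angular=[[0,0,0],[0,0,0],[0,0,0],[0,0,0]], jaw=[5.5,5.5,5.5,5.5])

```text
time: 17.2
eef_pos: [0.4223, 0.2744, 0.2299]
tool_rot: [0.001, 0.54, 0.841, 0.001]
ft_force: [-0.4, 0.5, -0.4]
finger_gap: 0.64
gripper_force: 0.0
```

```bash
python3 - <<'E'
from h import *
p,r=pose(); c,im=snap("wrist","w11"); print(p)
for f in filters(c,im):
    print(f, r.T@(np.array([f[0],f[1],.014])-p)); plan([f[0],f[1],.026],f[4])
E
```

```text
[0.42228402 0.27437773 0.22986701]
```

```bash
python3 - <<'E'
from h import *
im=cv2.imread("pics/w11.png"); c=cam("wrist"); print(proj(c,[.4212,.2731,.014])); g=im.min(2)
print(g[100:300:8,254]); print(g[230,170:340:6]); 
for t in(45,60,75,95,110):
    cs,h=cv2.findContours((g>t).astype(np.uint8),cv2.RETR_CCOMP,cv2.CHAIN_APPROX_NONE)
    print(t,[(h[0][i][3]>=0,np.round(cv2.minAreaRect(k)[0],1).tolist(),np.round(cv2.minAreaRect(k)[1],1).tolist()) for i,k in enumerate(cs) if 2000<cv2.contourArea(k)<30000])
E
```

```text
[[251.75481186 228.59630838]]
[ 40  48  47  46  43  47  49  52  38  36  46  64 209  69 100 101  93  99
  97 242  42  39  38  39  40]
[ 43  41  42  44  44  37  39  31 227 183 100  97  97  99  97  98  97  96
 159 223  37  37  43  37  39  48  34  37  45]
45 [(np.False_, [458.0, 325.5], [115.0, 106.0]), (np.False_, [251.0, 224.0], [74.0, 72.0])]
60 [(np.False_, [247.4, 364.6], [148.7, 76.8]), (np.False_, [489.4, 311.5], [121.6, 89.0]), (np.False_, [251.5, 223.5], [71.0, 73.0])]
75 [(np.False_, [249.3, 362.6], [147.0, 77.5]), (np.False_, [489.6, 311.7], [121.3, 88.9]), (np.False_, [251.5, 224.0], [70.0, 73.0])]
95 [(np.False_, [247.2, 364.6], [147.7, 76.1]), (np.False_, [490.0, 311.8], [121.0, 88.5]), (np.False_, [251.5, 224.0], [70.0, 73.0])]
110 [(np.False_, [247.6, 364.3], [147.2, 76.2]), (np.False_, [490.0, 311.7], [120.9, 88.4]), (np.False_, [251.0, 224.0], [70.0, 72.0]), (np.True_, [251.5, 226.0], [48.0, 55.0])]
```

```bash
sed -i 's/im.min(2)>95/im.min(2)>130/' h.py; python3 - <<'E'
from h import *
im=cv2.imread("pics/w11.png"); c=cam("wrist"); p,r=pose()
for f in filters(c,im): print(f, r.T@(np.array([f[0],f[1],.014])-p)); plan([f[0],f[1],.026],f[4])
E
```

```text
(0.4203, 0.2745, 32.5, 30.3, np.float64(0.43), (251.5, 225.5)) [ 0.00085458 -0.00213828  0.21580344]
dp_cm(tool) [ 0.09 -0.18  4.88] rot [ 0.0022 -0.0001 -0.001 ]
```

Request:
move_arm(dp=[[0.1,-0.1,2.5],[0,0,2.4],[0,0,0],[0,0,0],[0,0,0]], angular=[[0,0,0],[0,0,0],[0,0,0],[0,0,0],[0,0,0]], jaw=[5.5,5.5,5.5,5.5,3.5])

```text
time: 17.88
eef_pos: [0.4206, 0.2753, 0.1811]
tool_rot: [0.001, 0.54, 0.842, 0.001]
ft_force: [-2.8, -2.4, 15.1]
finger_gap: 0.47
gripper_force: 48.8
```

Request:
move_arm(dp=[[0,0,0],[0,0,0],[0,0,0],[0,0,0],[0,0,0]], angular=[[0,0,0],[0,0,0],[0,0,0],[0,0,0],[0,0,0]], jaw=[3.5,3.5,3.5,3.5,3.5])

```text
time: 18.5
eef_pos: [0.4206, 0.2753, 0.1812]
tool_rot: [0.001, 0.54, 0.842, 0.001]
ft_force: [0.2, -0.4, 5.8]
finger_gap: 0.471
gripper_force: 49.6
```

Request:
move_arm(dp=[[0,0,-1],[0,0,-4],[0,0,-5],[0,0,-5],[0,0,0]], angular=[[0,0,0],[0,0,0],[0,0,0],[0,0,0],[0,0,0]], jaw=[3.5,3.5,3.5,3.5,3.5])

```text
time: 19.12
eef_pos: [0.4214, 0.2759, 0.3346]
tool_rot: [0.002, 0.54, 0.842, 0.004]
ft_force: [1.6, 0.5, -0.3]
finger_gap: 0.476
gripper_force: 35.5
```

```bash
cat >> h.py <<'E'
def held(name):
    p,r=pose(); c,im=snap("wrist",name); s=robot.read_state(); print(p,"gap",s["finger_gap"],s["gripper_force"])
    for f in filters(c,im,p[2]-.167): print(f, "in tool mm",(1e3*(r.T@(np.array([f[0],f[1],p[2]-.167])-p))).round(2))
    return p,r,c,im
E
python3 - <<'E'
from h import *
held("w12")
# same hole-centre measure for reference: blank w8 outline not available
E
```

```text
[0.42144175 0.27586313 0.3345707 ] gap 0.47740526493901764 35.50842225551605
(0.423, 0.2751, 32.3, 32.5, np.float64(0.427), (254.0, 274.0)) in tool mm [ -1.39  -0.52 167.  ]
(0.3429, 0.2978, 39.7, 38.3, np.float64(0.592), (95.5, 157.0)) in tool mm [ 52.64 -63.86 166.4 ]
```

View pics/w12.png

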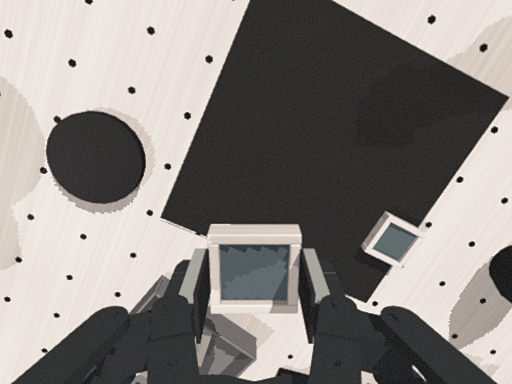

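The filter is held flat, with its glass at (254,274). The other filter is at (393,240) at the mat edge, and the cap is at (95,157). I compare its outline with that of the held blank.

```bash
python3 - <<'E'
from h import *
for n,dz in(("w4",.1654),("w8",.1655),("w9",.1655),("w12",.167)):
    g=cv2.imread(f"pics/{n}.png").min(2)[:,225:240].astype(int).mean(1)
    print(n,[(i,int(g[i])) for i in range(222,242)],[(i,int(g[i])) for i in range(296,318)])
M=robot.camera_model("wrist"); K=np.array(M["camera_matrix"]);d=np.array(M["dist_coeffs"]);m=np.array(M["mount"])
c=(K,d,m[:3,3],m[:3,:3])
for h in(.1655,.167):
    print(h,cast(c,[[254,v] for v in(272,273,274,275,237,308,310,312)],h)[:,0].round(4))
E
```

```text
w4 [(222, 51), (223, 86), (224, 89), (225, 88), (226, 90), (227, 151), (228, 169), (229, 170), (230, 169), (231, 169), (232, 200), (233, 214), (234, 184), (235, 166), (236, 163), (237, 165), (238, 163), (239, 165), (240, 165), (241, 164)] [(296, 191), (297, 190), (298, 189), (299, 189), (300, 191), (301, 191), (302, 189), (303, 189), (304, 190), (305, 190), (306, 190), (307, 189), (308, 189), (309, 189), (310, 192), (311, 188), (312, 149), (313, 48), (314, 10), (315, 17), (316, 16), (317, 17)]
w8 [(222, 206), (223, 204), (224, 203), (225, 204), (226, 205), (227, 206), (228, 205), (229, 208), (230, 235), (231, 238), (232, 217), (233, 200), (234, 199), (235, 200), (236, 199), (237, 200), (238, 200), (239, 200), (240, 201), (241, 201)] [(296, 224), (297, 224), (298, 224), (299, 224), (300, 224), (301, 223), (302, 223), (303, 224), (304, 223), (305, 224), (306, 223), (307, 223), (308, 225), (309, 228), (310, 190), (311, 68), (312, 18), (313, 20), (314, 22), (315, 20), (316, 24), (317, 72)]
w9 [(222, 160), (223, 162), (224, 161), (225, 162), (226, 163), (227, 163), (228, 162), (229, 163),
[... 352 characters left out ...]
, 55), (314, 58), (315, 59), (316, 56), (317, 54)]
w12 [(222, 36), (223, 58), (224, 167), (225, 195), (226, 192), (227, 188), (228, 188), (229, 196), (230, 195), (231, 193), (232, 191), (233, 191), (234, 216), (235, 221), (236, 204), (237, 195), (238, 192), (239, 192), (240, 191), (241, 189)] [(296, 95), (297, 92), (298, 84), (299, 103), (300, 162), (301, 197), (302, 194), (303, 192), (304, 211), (305, 230), (306, 231), (307, 220), (308, 219), (309, 218), (310, 218), (311, 218), (312, 215), (313, 199), (314, 189), (315, 190), (316, 188), (317, 184)]
0.1655 [ 0.0011  0.0006  0.0001 -0.0004  0.0186 -0.0181 -0.0193 -0.0204]
0.167 [ 0.0002 -0.0003 -0.0008 -0.0014  0.0178 -0.0193 -0.0204 -0.0215]
```

```bash
python3 - <<'E'
from h import *
y=.112
p,r=pose(); print(np.arctan2(r[1,1],r[0,1])); plan([.5728,.0511,.17],y)
a=np.array([np.cos(y+np.pi/2),np.sin(y+np.pi/2)]); b=np.array([np.cos(y),np.sin(y)]); d=np.array([.5728,.0511])-p[:2]; print("after turn",d@a*100,d@b*100)
E
```

```text
0.43010174483786767
dp_cm(tool) [-26.74   4.48   0.76] rot [ 0.0055 -0.0011  0.3181]
after turn -23.99135005185238 12.622973606058837
```

Request:
move_arm(dp=[[0,0,-0.7],[0,0,-0.7],[0,0,-0.6],[-4,2.1,0],[-4,2.1,0]], angular=[[0,0,0.106],[0,0,0.106],[0,0,0.106],[0,0,0],[0,0,0]], jaw=[3.5,3.5,3.5,3.5,3.5])

```text
time: 19.8
eef_pos: [0.4703, 0.1996, 0.3486]
tool_rot: [-0.001, 0.666, 0.746, -0.001]
ft_force: [0.8, 0.3, -0.9]
finger_gap: 0.469
gripper_force: 53.0
```

Request:
move_arm(dp=[[-4,2.1,0],[-4,2.1,0],[-4,2.1,0],[-4,2.1,0],[0,0,0]], angular=[[0,0,0],[0,0,0],[0,0,0],[0,0,0],[0,0,0]], jaw=[3.5,3.5,3.5,3.5,3.5])

```text
time: 20.42
eef_pos: [0.5732, 0.0481, 0.3483]
tool_rot: [-0.0, 0.668, 0.744, -0.001]
ft_force: [-0.6, 0.4, -1.1]
finger_gap: 0.465
gripper_force: 53.0
```

Request:
move_arm(dp=[[0,0,2],[0,0,1.5],[0,0,0],[0,0,0],[0,0,0]], angular=[[0,0,0],[0,0,0],[0,0,0],[0,0,0],[0,0,0]], jaw=[3.5,3.5,3.5,3.5,3.5])

```text
time: 21.05
eef_pos: [0.5723, 0.0509, 0.3154]
tool_rot: [0.0, 0.666, 0.746, 0.0]
ft_force: [0.5, 0.1, -0.3]
finger_gap: 0.464
gripper_force: 53.0
```

```bash
python3 - <<'E'
from h import *
p,r,c,im=held("w13"); print(np.arctan2(r[1,1],r[0,1])); plan([.5728,.0511,.136],.112)
g=im.min(2)[:,225:240].astype(int).mean(1); print([(i,int(g[i])) for i in range(224,240)],[(i,int(g[i])) for i in range(304,318)])
E
```

```text
[0.57226394 0.0508717  0.31538089] gap 0.464661591583707 53.01977455615997
(0.5716, 0.0506, 32.7, 29.7, np.float64(0.113), (253.5, 271.5)) in tool mm [ -0.18  -0.88 167.  ]
0.1123230885905682
dp_cm(tool) [0.02 0.05 2.44] rot [0.0013 0.0001 0.0003]
[(224, 160), (225, 178), (226, 174), (227, 171), (228, 173), (229, 178), (230, 178), (231, 176), (232, 173), (233, 173), (234, 222), (235, 216), (236, 180), (237, 170), (238, 169), (239, 169)] [(304, 213), (305, 233), (306, 220), (307, 200), (308, 199), (309, 199), (310, 198), (311, 200), (312, 181), (313, 115), (314, 43), (315, 26), (316, 28), (317, 32)]
```

Request:
move_arm(dp=[[0,0.05,1],[0,0,0.8],[0,0,0],[0,0,0.4],[0,0,0]], angular=[[0,0,0],[0,0,0],[0,0,0],[0,0,0],[0,0,0]], jaw=[3.5,3.5,3.5,3.5,3.5])

```text
time: 21.72
eef_pos: [0.5724, 0.0507, 0.2924]
tool_rot: [-0.0, 0.666, 0.746, -0.0]
ft_force: [-0.4, -0.4, -1.0]
finger_gap: 0.467
gripper_force: 53.0
```

Request:
move_arm(dp=[[0,0,0.2],[0,0,0.1],[0,0,0]], angular=[[0,0,0],[0,0,0],[0,0,0]], jaw=[3.5,3.5,3.5])

```text
time: 22.1
eef_pos: [0.5726, 0.0507, 0.2912]
tool_rot: [0.0, 0.666, 0.746, 0.0]
ft_force: [-3.7, 0.1, 11.1]
finger_gap: 0.466
gripper_force: 54.3
```

Seated: it went below the rim with no force and met the floor at the expected height. I release and go up.

Request:
move_arm(dp=[[0,0,-0.2],[0,0,0],[0,0,0],[0,0,-2],[0,0,-3]], angular=[[0,0,0],[0,0,0],[0,0,0],[0,0,0],[0,0,0]], jaw=[5.2,5.2,5.2,5.5,5.5])

```text
time: 22.72
eef_pos: [0.572, 0.0507, 0.341]
tool_rot: [-0.001, 0.666, 0.746, -0.001]
ft_force: [0.9, -0.2, -0.3]
finger_gap: 0.638
gripper_force: 0.0
```

Request:
move_arm(dp=[[0,0,-3],[0,0,0],[0,0,0]], angular=[[0,0,0],[0,0,0],[0,0,0]], jaw=[5.5,5.5,5.5])

```text
time: 23.1
eef_pos: [0.5721, 0.0507, 0.371]
tool_rot: [-0.0, 0.666, 0.746, -0.0]
ft_force: [0.3, -0.6, -0.3]
finger_gap: 0.648
gripper_force: 0.0
```

```bash
python3 - <<'E'
from h import *
p,r=pose(); c,im=snap("wrist","w14"); print(p)
for f in filters(c,im,.124): print(f)
# next filter: aim from (0.571,0.2739), view pose TCP 0.08 short in -y
plan([.565,.20,.19],.112)
E
```

```text
[0.57214993 0.05072057 0.37097064]
(0.5781, 0.0029, 33.4, 33.9, np.float64(0.114), (256.0, 269.5))
(0.572, 0.0495, 32.9, 30.6, np.float64(0.114), (255.0, 209.0))
dp_cm(tool) [14.91  0.98  2.56] rot [-0.0021 -0.0004 -0.    ]
```

Request:
move_arm(dp=[[4.5,-0.3,0],[4.5,-0.3,0],[4.5,-0.3,0],[4.4,-0.4,0],[4.4,0,0]], angular=[[0,0,0.165],[0,0,0],[0,0,0],[0,0,0],[0,0,0]], jaw=[5.5,5.5,5.5,5.5,5.5])

```text
time: 23.78
eef_pos: [0.5632, 0.2746, 0.3701]
tool_rot: [-0.001, 0.726, 0.688, -0.001]
ft_force: [0.9, 0.4, 0.1]
finger_gap: 0.644
gripper_force: 0.0
```

Request:
move_arm(dp=[[0,0,4.5],[0,0,4.5],[0,0,4.5],[0,0,0],[0,0,0]], angular=[[0,0,0],[0,0,0],[0,0,0],[0,0,0],[0,0,0]], jaw=[5.5,5.5,5.5,5.5,5.5])

```text
time: 24.4
eef_pos: [0.5643, 0.2735, 0.2373]
tool_rot: [-0.0, 0.726, 0.688, 0.0]
ft_force: [0.5, 0.5, -0.1]
finger_gap: 0.644
gripper_force: 0.0
```

```bash
python3 - <<'E'
from h import *
p,r=pose(); c,im=snap("wrist","w15"); print(p,np.arctan2(r[1,1],r[0,1]))
for f in filters(c,im): print(f, r.T@(np.array([f[0],f[1],.014])-p)); plan([f[0],f[1],.026],f[4])
E
```

```text
[0.56433058 0.27347575 0.23725558] -0.053071053288434665
(0.5721, 0.275, 30.4, 32.6, np.float64(1.507), (268.0, 218.0)) [0.00189589 0.00765589 0.22325666]
dp_cm(tool) [0.17 0.71 5.72] rot [ 2.4000e-03  9.0000e-04 -1.5601e+00]
```

View pics/w15.png

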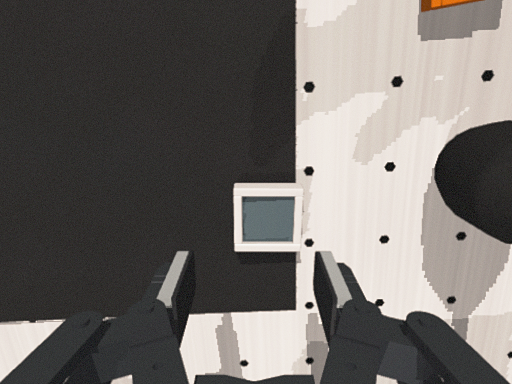

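The remaining grey filter lies flat at (268,218) by the mat's right edge. The orange look-alike is at (455,5) and the blower at (490,180), both clear.

Request:
move_arm(dp=[[0.15,0.85,2],[0,0,2],[0,0,1.6],[0,0,0],[0,0,0]], angular=[[0,0,0.01],[0,0,0],[0,0,0],[0,0,0],[0,0,0]], jaw=[5.5,5.5,5.5,5.5,5.5])

```text
time: 25.08
eef_pos: [0.5729, 0.2745, 0.181]
tool_rot: [0.0, 0.729, 0.684, 0.0]
ft_force: [-0.1, -0.4, 0.7]
finger_gap: 0.641
gripper_force: 0.0
```

Request:
move_arm(dp=[[0,0,0],[0,0,0],[0,0,0],[0,0,0],[0,0,0]], angular=[[0,0,0],[0,0,0],[0,0,0],[0,0,0],[0,0,0]], jaw=[3.5,3.5,3.5,3.5,3.5])

```text
time: 25.7
eef_pos: [0.5731, 0.2746, 0.1819]
tool_rot: [0.0, 0.729, 0.684, 0.001]
ft_force: [-1.0, -0.2, 5.7]
finger_gap: 0.464
gripper_force: 50.7
```

Request:
move_arm(dp=[[0,0,-1],[0,0,-4],[0,0,-5],[0,0,-5],[0,0,-2]], angular=[[0,0,0],[0,0,0],[0,0,0],[0,0,0],[0,0,0]], jaw=[3.5,3.5,3.5,3.5,3.5])

```text
time: 26.32
eef_pos: [0.5732, 0.2747, 0.3549]
tool_rot: [0.001, 0.729, 0.685, 0.003]
ft_force: [-0.3, -0.0, -1.7]
finger_gap: 0.468
gripper_force: 50.8
```

```bash
python3 - <<'E'
from h import *
p,r,c,im=held("w16"); y=.112
g=im.min(2)[:,225:240].astype(int).mean(1); print([(i,int(g[i])) for i in range(224,242)],[(i,int(g[i])) for i in range(300,318)])
a=np.array([np.cos(y+np.pi/2),np.sin(y+np.pi/2)]); b=np.array([np.cos(y),np.sin(y)]); d=np.array([.5789,-.0048])-p[:2]; print(np.arctan2(r[1,1],r[0,1]),"after turn",d@a*100,d@b*100)
E
```

```text
[0.5732034  0.2747458  0.35494083] gap 0.4643068273618819 50.76374173164368
(0.5732, 0.2763, 29.5, 32.4, np.float64(1.507), (253.0, 268.5)) in tool mm [  1.16  -0.97 167.  ]
[(224, 195), (225, 196), (226, 203), (227, 202), (228, 200), (229, 198), (230, 202), (231, 242), (232, 232), (233, 207), (234, 196), (235, 193), (236, 194), (237, 192), (238, 192), (239, 193), (240, 161), (241, 95)] [(300, 200), (301, 232), (302, 245), (303, 238), (304, 224), (305, 223), (306, 222), (307, 222), (308, 221), (309, 213), (310, 207), (311, 222), (312, 222), (313, 222), (314, 222), (315, 222), (316, 219), (317, 217)]
-0.06286973527975297 after turn -27.843100519172193 -2.5582808948809452
```

Request:
move_arm(dp=[[0,0,0],[-4,-0.4,0],[-4,-0.4,0],[-4,-0.4,0],[-4,-0.4,0]], angular=[[0,0,-0.175],[0,0,0],[0,0,0],[0,0,0],[0,0,0]], jaw=[3.5,3.5,3.5,3.5,3.5])

```text
time: 27.0
eef_pos: [0.574, 0.1124, 0.3501]
tool_rot: [-0.0, 0.666, 0.746, -0.0]
ft_force: [-0.3, -1.0, -1.0]
finger_gap: 0.466
gripper_force: 50.7
```

Request:
move_arm(dp=[[-4,-0.4,0],[-4,-0.4,0],[-3.75,-0.15,0],[0,0,2],[0,0,2]], angular=[[0,0,0],[0,0,0],[0,0,0],[0,0,0],[0,0,0]], jaw=[3.5,3.5,3.5,3.5,3.5])

```text
time: 27.62
eef_pos: [0.5779, -0.0049, 0.31]
tool_rot: [-0.0, 0.667, 0.745, -0.0]
ft_force: [0.1, -0.3, -1.8]
finger_gap: 0.47
gripper_force: 50.7
```

Request:
move_arm(dp=[[0,0,0],[0,0,0],[0,0,0]], angular=[[0,0,0],[0,0,0],[0,0,0]], jaw=[3.5,3.5,3.5])

```text
time: 28.0
eef_pos: [0.5786, -0.004, 0.3116]
tool_rot: [0.001, 0.666, 0.746, 0.0]
ft_force: [0.3, 0.3, -1.0]
finger_gap: 0.467
gripper_force: 50.7
```

```bash
python3 - <<'E'
from h import *
p,r,c,im=held("w17"); y=.112
g=im.min(2)[:,225:240].astype(int).mean(1); print([(i,int(g[i])) for i in range(228,236)],[(i,int(g[i])) for i in range(305,318)])
print(np.arctan2(r[1,1],r[0,1])); plan([.5788,-.0039,.136],.112)
E
```

```text
[ 0.5785873  -0.00404286  0.31157419] gap 0.470839323769517 50.723122358322144
(0.5779, -0.0028, 32.2, 29.6, np.float64(0.113), (253.5, 268.5)) in tool mm [  1.35  -0.79 167.  ]
(0.5717, 0.0531, 28.2, 27.0, np.float64(0.113), (254.0, 145.5)) in tool mm [ 57.59  -0.68 166.99]
[(228, 203), (229, 199), (230, 204), (231, 241), (232, 231), (233, 208), (234, 197), (235, 195)] [(305, 221), (306, 222), (307, 221), (308, 222), (309, 210), (310, 171), (311, 156), (312, 157), (313, 158), (314, 158), (315, 158), (316, 158), (317, 158)]
0.11232283729463466
dp_cm(tool) [0.01 0.02 2.05] rot [0.0015 0.0003 0.0003]
```

Request:
move_arm(dp=[[0,0,1],[0,0,0.5],[0,0,0],[0,0,0.4],[0,0,0]], angular=[[0,0,0],[0,0,0],[0,0,0],[0,0,0],[0,0,0]], jaw=[3.5,3.5,3.5,3.5,3.5])

```text
time: 28.68
eef_pos: [0.5783, -0.0042, 0.2919]
tool_rot: [0.0, 0.666, 0.746, 0.0]
ft_force: [-0.7, 0.4, 1.7]
finger_gap: 0.466
gripper_force: 51.0
```

Request:
move_arm(dp=[[0,0,0.15],[0,0,0.05],[0,0,0]], angular=[[0,0,0],[0,0,0],[0,0,0]], jaw=[3.5,3.5,3.5])

```text
time: 29.05
eef_pos: [0.5783, -0.0042, 0.2918]
tool_rot: [0.001, 0.666, 0.746, 0.0]
ft_force: [-6.0, 0.1, 17.9]
finger_gap: 0.473
gripper_force: 52.8
```

Request:
move_arm(dp=[[0,0,-0.2],[0,0,0],[0,0,0],[0,0,-2],[0,0,-3]], angular=[[0,0,0],[0,0,0],[0,0,0],[0,0,0],[0,0,0]], jaw=[5.2,5.2,5.2,5.5,5.5])

```text
time: 29.68
eef_pos: [0.5777, -0.0041, 0.3409]
tool_rot: [-0.001, 0.666, 0.746, -0.001]
ft_force: [0.4, 0.7, -0.1]
finger_gap: 0.643
gripper_force: 0.0
```

Request:
move_arm(dp=[[0,0,-4],[0,0,-3],[0,0,0],[0,0,0],[0,0,0]], angular=[[0,0,0],[0,0,0],[0,0,0],[0,0,0],[0,0,0]], jaw=[5.5,5.5,4,2.6,2.6])

```text
time: 30.3
eef_pos: [0.5777, -0.0041, 0.4101]
tool_rot: [-0.001, 0.666, 0.746, -0.001]
ft_force: [0.5, -0.4, -0.3]
finger_gap: 0.303
gripper_force: 0.0
```

```bash
python3 - <<'E'
from h import *
p,r=pose(); c,im=snap("wrist","w18"); print(p)
for f in filters(c,im,.124): print(f)
O=np.array([.5818,-.0313]); y=.112; B=np.array([[np.cos(y),-np.sin(y)],[np.sin(y),np.cos(y)]])
print("pockets",[(O+B@[0,k]).round(4).tolist() for k in(.027,.081)])
# handle
hw=O+B@[.100,0]; print("handle guess px",proj(c,[*hw,.1545]))
m=(im.min(2)>130).astype(np.uint8); n,l,s,ce=cv2.connectedComponentsWithStats(m)
for i in range(1,n):
    if 200<s[i,4]<5000: print(s[i].tolist(),(B.T@(cast(c,[ce[i]],.1545)[0][:2]-O)).round(4))
E
```

```text
[ 0.57770403 -0.00413984  0.41011081]
(0.5777, -0.0042, 32.9, 30.7, np.float64(0.114), (256.0, 189.5))
(0.5722, 0.0485, 32.8, 31.8, np.float64(0.114), (256.5, 121.0))
pockets [[0.5788, -0.0045], [0.5727, 0.0492]]
handle guess px [[395.51065877 239.39388495]]
[58, 36, 90, 109, 4545] [-0.0963  0.1023]
[296, 69, 39, 137, 3910] [0.037  0.0769]
[378, 86, 45, 217, 2488] [0.0976 0.0307]
[228, 92, 59, 58, 1483] [-0.0009  0.0854]
[229, 162, 55, 54, 1408] [-0.0011  0.0388]
[232, 223, 51, 51, 2416] [-0.0001 -0.0074]
[287, 245, 22, 56, 610] [ 0.0298 -0.0271]
[234, 279, 48, 47, 2168] [ 0.0005 -0.0542]
[86, 294, 43, 39, 370] [-0.1168 -0.0592]
[233, 341, 63, 9, 450] [ 0.0049 -0.0959]
```

View pics/w18.png

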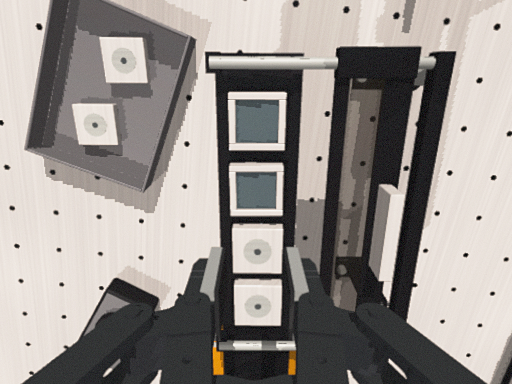

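The view confirms filters in pockets 3 and 2 at (256,121) and (256,190), blanks in pockets 1 and 0, and two blanks in the bin at (123,60) and (95,124). The gate pull is at (392,232). Next I shut the gate.

Request:
move_arm(dp=[[-1.4,5,0],[-1.4,5.1,0],[0,0,0],[0,0,0],[0,0,0]], angular=[[0,0,0],[0,0,0],[0,0,0],[0,0,0],[0,0,0]], jaw=[2.6,2.6,2.6,2.6,2.6])

```text
time: 30.98
eef_pos: [0.6805, -0.0204, 0.4114]
tool_rot: [-0.001, 0.666, 0.746, -0.0]
ft_force: [0.2, -0.1, 0.6]
finger_gap: 0.305
gripper_force: 0.0
```

Request:
move_arm(dp=[[0,0,3],[0,0,3],[0,0,3],[0,0,0.4],[0,0,0]], angular=[[0,0,0],[0,0,0],[0,0,0],[0,0,0],[0,0,0]], jaw=[2.6,2.6,2.6,2.6,2.6])

```text
time: 31.6
eef_pos: [0.6815, -0.0206, 0.3186]
tool_rot: [0.0, 0.666, 0.746, 0.0]
ft_force: [0.4, -0.1, 0.7]
finger_gap: 0.308
gripper_force: 0.0
```

Request:
move_arm(dp=[[0,-1.5,0],[0,-1.5,0],[0,-1.5,0],[0,-1.5,0],[0,0,0]], angular=[[0,0,0],[0,0,0],[0,0,0],[0,0,0],[0,0,0]], jaw=[2.6,2.6,2.6,2.6,2.6])

```text
time: 32.22
eef_pos: [0.6201, -0.0275, 0.3175]
tool_rot: [-0.001, 0.667, 0.745, -0.001]
ft_force: [0.7, 0.1, -0.1]
finger_gap: 0.302
gripper_force: 0.0
```

Request:
move_arm(dp=[[0,-0.6,0],[0,-0.6,0],[0,-0.4,0],[0,0,0]], angular=[[0,0,0],[0,0,0],[0,0,0],[0,0,0]], jaw=[2.6,2.6,2.6,2.6])

```text
time: 32.72
eef_pos: [0.6057, -0.0292, 0.3175]
tool_rot: [-0.001, 0.666, 0.746, -0.0]
ft_force: [-0.1, 0.1, 0.7]
finger_gap: 0.303
gripper_force: 0.0
```

Request:
move_arm(dp=[[0,-0.5,0],[0,-0.2,0],[0,0,0]], angular=[[0,0,0],[0,0,0],[0,0,0]], jaw=[2.6,2.6,2.6])

```text
time: 33.1
eef_pos: [0.5989, -0.03, 0.3176]
tool_rot: [-0.0, 0.666, 0.746, -0.0]
ft_force: [0.2, 0.4, 0.3]
finger_gap: 0.306
gripper_force: 0.1
```

Request:
move_arm(dp=[[0,-0.2,0],[0,0,0]], angular=[[0,0,0],[0,0,0]], jaw=[2.6,2.6])

```text
time: 33.35
eef_pos: [0.5971, -0.0302, 0.3177]
tool_rot: [-0.0, 0.666, 0.746, -0.0]
ft_force: [0.2, 0.1, -1.4]
finger_gap: 0.304
gripper_force: 0.4
```

Request:
move_arm(dp=[[0,-0.2,0],[0,0,0]], angular=[[0,0,0],[0,0,0]], jaw=[2.6,2.6])

```text
time: 33.6
eef_pos: [0.596, -0.0304, 0.3179]
tool_rot: [0.001, 0.666, 0.746, 0.001]
ft_force: [5.5, 0.4, -2.8]
finger_gap: 0.306
gripper_force: 2.6
```

Request:
move_arm(dp=[[0,0.9,0],[0,0,-3],[0,0,-4],[0,0,-4],[0,-2,-2]], angular=[[0,0,0],[0,0,0],[0,0,0],[0,0,0],[0,0,0]], jaw=[2.6,2.6,2.6,2.6,0])

```text
time: 34.22
eef_pos: [0.5854, -0.0318, 0.4502]
tool_rot: [0.001, 0.666, 0.746, 0.001]
ft_force: [-0.2, -0.5, -1.0]
finger_gap: 0.106
gripper_force: 0.0
```

Request:
move_arm(dp=[[0,0,0],[0,0,0],[0,0,0]], angular=[[0,0,0],[0,0,0],[0,0,0]], jaw=[0,0,0])

```text
time: 34.6
eef_pos: [0.5844, -0.0316, 0.4464]
tool_rot: [-0.001, 0.666, 0.746, -0.001]
ft_force: [0.4, 0.4, 0.3]
finger_gap: 0.002
gripper_force: 0.0
```

```bash
python3 - <<'E'
from h import *
p,r=pose(); c,im=snap("wrist","w19"); print(p)
O=np.array([.5818,-.0313]); y=.112; B=np.array([[np.cos(y),-np.sin(y)],[np.sin(y),np.cos(y)]])
m=(im.min(2)>130).astype(np.uint8); n,l,s,ce=cv2.connectedComponentsWithStats(m)
for i in range(1,n):
    if 300<s[i,4]<5000: print(s[i].tolist(),(B.T@(cast(c,[ce[i]],.1545)[0][:2]-O)).round(4))
im=cv2.imread("pics/w1.png"); print("w1 ref", B.T@(np.array([.60706,-.02615])-O))
# button from top view
c2,t=snap("top","top2"); 
# handset region in the wrist image too
print("btn guess px top",proj(c2,[.427,-.231,.052]))
g=t[200:260,305:370]; cv2.imwrite("pics/hs.png",np.hstack([cv2.resize(g,(433,400),interpolation=cv2.INTER_CUBIC),cv2.resize(t[120:200,215:280],(325,400))]))
E
```

```text
[ 0.58444066 -0.03164568  0.44637647]
[106, 11, 45, 44, 1723] [-0.0853  0.1114]
[347, 54, 55, 202, 4975] [0.0936 0.0294]
[80, 75, 43, 39, 1451] [-0.1099  0.0708]
[273, 139, 15, 88, 1068] [0.0218 0.0039]
[237, 248, 13, 49, 473] [-0.0075 -0.0771]
[259, 248, 13, 46, 466] [ 0.0103 -0.0768]
[487, 325, 25, 59, 763] [ 0.2374 -0.1754]
w1 ref [0.02567733 0.00229452]
btn guess px top [[333.33217088 226.67122437]]
```

View pics/hs.png

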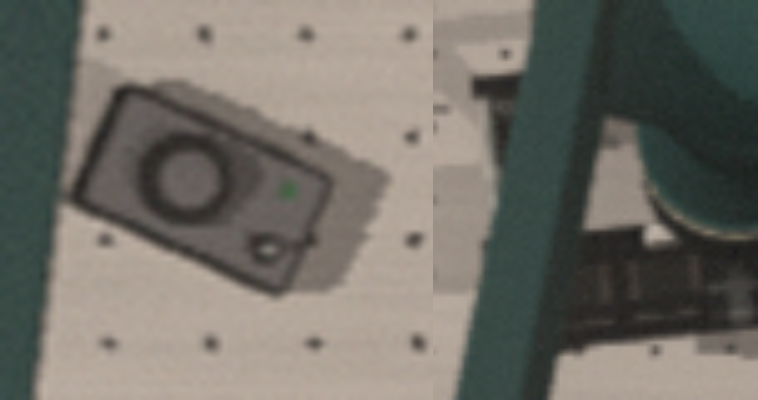

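Left crop: the handset is unmoved, with its button at about (187,178). The gate pull reads 75.8 mm closer than when open, so the gate is shut. Next comes the button.

Request:
move_arm(dp=[[-3.6,-3.6,0],[-3.6,-3.6,0],[-3.6,-3.6,0],[-3.6,-3.5,0],[-3.6,-3.5,0]], angular=[[0,0,0],[0,0,0],[0,0,0],[0,0,0],[0,0,0]], jaw=[0,0,0,0,0])

```text
time: 35.33
eef_pos: [0.4266, -0.2316, 0.4473]
tool_rot: [-0.0, 0.666, 0.746, -0.0]
ft_force: [1.0, -1.1, -0.1]
finger_gap: -0.003
gripper_force: 0.0
```

Request:
move_arm(dp=[[0,0,4],[0,0,4],[0,0,4],[0,0,0],[0,0,0]], angular=[[0,0,0],[0,0,0],[0,0,0],[0,0,0],[0,0,0]], jaw=[0,0,0,0,0])

```text
time: 35.95
eef_pos: [0.4282, -0.2308, 0.3286]
tool_rot: [0.0, 0.666, 0.746, 0.0]
ft_force: [0.8, -0.7, 0.7]
finger_gap: -0.001
gripper_force: 0.0
```

```bash
python3 - <<'E'
from h import *
p,r=pose(); c,im=snap("wrist","w20"); print(p,proj(c,[.427,-.231,.052]))
u,v=proj(c,[.427,-.231,.052])[0].astype(int); g=cv2.medianBlur(im.min(2),5)
x0,y0=u-70,max(v-70,0); sub=g[y0:v+70,x0:u+70]
C=cv2.HoughCircles(sub,cv2.HOUGH_GRADIENT,1,20,param1=80,param2=18,minRadius=15,maxRadius=45)
if C is not None:
    for a in C[0][:5]: print(a+[x0,y0,0],cast(c,[[a[0]+x0,a[1]+y0]],.052)[0].round(4))
plan([.427,-.231,.08],.112)
E
```

```text
[ 0.42817432 -0.23081298  0.3285551 ] [[253.05455019 193.3812754 ]]
[254.5        186.5         26.79999924] [ 0.4275 -0.2254  0.052 ]
[241.5        210.5         42.20000076] [ 0.4197 -0.2459  0.052 ]
[217.5 229.5  31. ] [ 0.4025 -0.2641  0.052 ]
[271.5        171.5         42.20000076] [ 0.4387 -0.2124  0.052 ]
dp_cm(tool) [ 0.02 -0.15  9.41] rot [0.0017 0.0015 0.0001]
```

Request:
move_arm(dp=[[0.05,-0.1,3],[0,0,3],[0,0,3],[0,0,0.8],[0,0,0]], angular=[[0,0,0],[0,0,0],[0,0,0],[0,0,0],[0,0,0]], jaw=[0,0,0,0,0])

```text
time: 36.62
eef_pos: [0.4271, -0.2304, 0.2305]
tool_rot: [0.001, 0.666, 0.746, 0.0]
ft_force: [-0.1, -0.6, 0.2]
finger_gap: -0.003
gripper_force: 0.0
```

Request:
move_arm(dp=[[0,0,0.3],[0,0,0.3],[0,0,0]], angular=[[0,0,0],[0,0,0],[0,0,0]], jaw=[0,0,0])

```text
time: 37.0
eef_pos: [0.427, -0.2304, 0.2242]
tool_rot: [0.001, 0.666, 0.746, 0.0]
ft_force: [1.0, -0.4, 1.6]
finger_gap: 0.0
gripper_force: 1.0
```

Request:
move_arm(dp=[[0,0,0.3],[0,0,0.2],[0,0,0]], angular=[[0,0,0],[0,0,0],[0,0,0]], jaw=[0,0,0])

```text
time: 37.38
eef_pos: [0.4271, -0.2305, 0.2194]
tool_rot: [0.001, 0.666, 0.746, 0.0]
ft_force: [0.2, -0.4, 9.9]
finger_gap: 0.003
gripper_force: 5.0
```

The button is bottomed (9.9 N at full travel). I add 1 mm and hold it for more than 3.5 s.

Request:
move_arm(dp=[[0,0,0.1],[0,0,0],[0,0,0],[0,0,0],[0,0,0]], angular=[[0,0,0],[0,0,0],[0,0,0],[0,0,0],[0,0,0]], jaw=[0,0,0,0,0])

```text
time: 38.0
eef_pos: [0.427, -0.2304, 0.2192]
tool_rot: [0.001, 0.666, 0.746, 0.0]
ft_force: [-0.8, -0.1, 22.0]
finger_gap: -0.001
gripper_force: 10.4
```

Request:
move_arm(dp=[[0,0,0],[0,0,0],[0,0,0],[0,0,0],[0,0,0]], angular=[[0,0,0],[0,0,0],[0,0,0],[0,0,0],[0,0,0]], jaw=[0,0,0,0,0])

```text
time: 38.62
eef_pos: [0.427, -0.2304, 0.2192]
tool_rot: [0.001, 0.666, 0.746, 0.0]
ft_force: [-1.8, 0.8, 21.3]
finger_gap: -0.001
gripper_force: 10.4
```

Request:
move_arm(dp=[[0,0,0],[0,0,0],[0,0,0],[0,0,0],[0,0,0]], angular=[[0,0,0],[0,0,0],[0,0,0],[0,0,0],[0,0,0]], jaw=[0,0,0,0,0])

```text
time: 39.25
eef_pos: [0.427, -0.2304, 0.2192]
tool_rot: [0.001, 0.666, 0.746, 0.0]
ft_force: [-0.7, 1.1, 20.9]
finger_gap: 0.001
gripper_force: 10.4
```

Request:
move_arm(dp=[[0,0,0],[0,0,0],[0,0,0],[0,0,0],[0,0,0]], angular=[[0,0,0],[0,0,0],[0,0,0],[0,0,0],[0,0,0]], jaw=[0,0,0,0,0])

```text
time: 39.88
eef_pos: [0.427, -0.2304, 0.2191]
tool_rot: [0.001, 0.666, 0.746, 0.0]
ft_force: [-1.6, 1.6, 20.5]
finger_gap: 0.001
gripper_force: 10.4
```

Request:
move_arm(dp=[[0,0,0],[0,0,0],[0,0,0],[0,0,0],[0,0,0]], angular=[[0,0,0],[0,0,0],[0,0,0],[0,0,0],[0,0,0]], jaw=[0,0,0,0,0])

```text
time: 40.5
eef_pos: [0.4271, -0.2304, 0.2192]
tool_rot: [0.001, 0.666, 0.746, 0.0]
ft_force: [-1.1, 1.6, 21.2]
finger_gap: -0.002
gripper_force: 10.4
```

Request:
move_arm(dp=[[0,0,0],[0,0,0],[0,0,0],[0,0,0],[0,0,0]], angular=[[0,0,0],[0,0,0],[0,0,0],[0,0,0],[0,0,0]], jaw=[0,0,0,0,0])

```text
time: 41.12
eef_pos: [0.427, -0.2304, 0.2192]
tool_rot: [0.001, 0.666, 0.746, 0.0]
ft_force: [-0.9, 0.7, 20.8]
finger_gap: 0.0
gripper_force: 10.4
```

Request:
move_arm(dp=[[0,0,0],[0,0,0],[0,0,0],[0,0,0],[0,0,0]], angular=[[0,0,0],[0,0,0],[0,0,0],[0,0,0],[0,0,0]], jaw=[0,0,0,0,0])

```text
time: 41.75
eef_pos: [0.427, -0.2304, 0.2192]
tool_rot: [0.001, 0.666, 0.746, 0.0]
ft_force: [-2.1, 0.9, 21.7]
finger_gap: -0.003
gripper_force: 10.4
```

Request:
move_arm(dp=[[0,0,-0.5],[0,0,-1.5],[0,0,-4],[0,0,-5],[0,0,-5]], angular=[[0,0,0],[0,0,0],[0,0,0],[0,0,0],[0,0,0]], jaw=[0,0,0,0,0])

```text
time: 42.38
eef_pos: [0.4257, -0.2294, 0.3792]
tool_rot: [-0.001, 0.666, 0.746, -0.0]
ft_force: [1.5, -1.0, -0.5]
finger_gap: 0.001
gripper_force: 0.0
```

```bash
python3 - <<'E'
from h import *
p,r=pose(); c,im=snap("wrist","w21"); a=cv2.imread("pics/w20.png"); print(p,robot.read_state()["time"],robot.read_state()["ft_force"])
c2,t=snap("top","top3"); t2=cv2.imread("pics/top2.png"); d=cv2.absdiff(t,t2)[205:250,312:365].max(2); print("handset diff",d.mean(),d.max())
E
```

```text
[ 0.42565728 -0.22944454  0.37915012] 42.425 [ 0.86601973 -1.5213087   3.87925936]
handset diff 45.91572327044025 143
```

Request:
move_arm(dp=[[0,0,0],[0,0,0],[0,0,0]], angular=[[0,0,0],[0,0,0],[0,0,0]], jaw=[0,0,0])

```text
time: 42.85
eef_pos: [0.426, -0.2297, 0.3763]
tool_rot: [-0.002, 0.666, 0.746, -0.0]
ft_force: [-0.2, -0.3, -0.2]
finger_gap: -0.003
gripper_force: 0.0
```

```bash
python3 -c "
from bench import robot
print(robot.finish_job())"
```

```text
the job is handed in; nothing more can be done
None
```

I handed the job in at 42.9 s, but no verdict came back: both filters are in pockets 2 and 3, two blanks are in the bin, the gate is shut, and the button was held down about 4.4 s and released.

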